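Hold the tilt-sensor check rocker at the marker

ROBOT

A 7-joint arm with a two-finger parallel gripper is mounted at the origin on the work surface. World frame = base frame: x ahead of the robot, y to its left, z up, the work surface at z = 0. Lengths are in m, angles in degrees, forces in N, time in s.
With the tool pointing down it reaches from about 0.425 to 0.875 m from the base axis. Payload 4.7 kg.
Tool frame: the origin (TCP) lies at the very end of the fingers, on their centre line; the grasp point (between the pads) lies 19 mm behind it; z points along the fingers, y is the line along which they close (so a half turn about z gives the same grasp; the last joint's range is limited). The gripper opens to 87 mm and grips with 3 to 60 N. Pads are 19 mm wide; open, the fingers measure 117 mm over their backs; the gripper's body (75 mm by 190 mm) begins 51 mm behind the grasp point.
Start: joints at [-65.884, 18.392, -4.016, 83.108, 1.295, 78.541, -3.26], TCP at [0.257, 0.597, 0.223] pointing down, gripper open.
Joint ranges: [-163.93, 163.93], [-17.29, 119.83], [-79.2, 71.16], [3.27, 140.29], [-89.18, 269.18], [5.43, 117.66], [-154.24, 154.24]. Speed limits (degrees/s): [147.25, 147.25, 180, 180, 180, 180, 180].

INTERFACE

Orientations are given as [roll, pitch, yaw] about the fixed x, y, z axes, in that order (R = Rz(yaw) Ry(pitch) Rx(roll)).
In Python, from cell import get_obs, cams, ticket, finder gives the robot as it stands.
- The arm moves only by the shell command python3 -m creep 'ROWS' [FORCE]. ROWS is text: rows parted by semicolons, each of 5 numbers parted by spaces: the shift along the world's x, y, z in m, then the turn about the world's z in degrees, then the finger opening in m, from 0 to 0.087. A call has 1 to 8 rows; each row shifts and turns the commanded pose from where the row before left it; what a row does not reach is not made up. A row lasts 1/8 s, in which the tool goes at most 62.5 mm and 10.7 degrees, less where a joint would pass 70% of its speed; a pose out of reach is approached as far as the arm can. A call with a gripper value outside its range is refused whole. The fingers move at their own pace and stop on an object; FORCE is the grip in N (left out, the last holds). Time passes only in rows, so rows that do not move let the fingers close. It gives the time, the measured TCP pose, the force, the opening and the grip force at its end, in the units of the state.
- get_obs(): the state, without advancing time (a new reading comes with each control period).
- cams.read_camera(name): name is "side" or "top"; returns the picture (420x560x3 uint8, red, green, blue); there is no depth.
- cams.calibration(name): a dict with "fx", "fy", "cx", "cy" (pixels), "extrinsics" (4x4, takes a point from world to camera coordinates). Camera axes: x right, y down, z forward; pixel columns grow to the right and rows downward; lengths in m; the calibration is good to about 2 mm. A picture is of the moment at which its call begins. calibration takes no time and is no camera call.
- ticket.sign_off(): hands the job in; it is judged then, once.
Trained networks look in the newest picture that a camera, given by its name, has taken for a name from the list of things; names that differ only in an ending like _2 or _b are one class to them, and where a whole thing is asked for, a point or a joint stands for the part that bears it (a point fixed in the world has none). Each returns a list of dicts, best first, with "p" (0 to 1); they miss things now and then, are a little off and sometimes report something else, mostly with a low value. They report only what shows in the picture. A call takes as long as a camera call.
- finder.masks_of(name, camera): "mask" (420x560 bool, what is visible of it) and "xy" ([column, row] in pixels, amid what is visible of it).
- finder.tip_of(name, camera): "xy" ([column, row] in pixels: a listed point, or the origin of a listed thing).
The state is a dict: "time_s": time; "qpos": joint angles; "joint_velocities": joint speeds; "effort": joint torques, N m; "tool_pos": TCP position; "tool_rot": TCP orientation; "force": force on the tool from outside, world axes, zero at the start; "wrist_torque": the same for the moment, N m; "grip_width": finger opening in m; "grasp_force": force on a finger pad.
Only numpy, scipy, OpenCV 4.12 (cv2) and the standard library are available. Lean on these libraries where they do the work, as an engineer would, in place of code of your own. Each camera call takes 0.05 s, during which the arm holds its last target. There are 200 camera calls.

TASK

On the tilt-sensor check rig, take the red knob of the sprung hand lever and swing the top-heavy rocker up off its rest until the red pointer stands at the orange marker, and keep it steady there for five seconds. Then lower the rocker gently back on to the rest it started from and let go of the knob. Move it by the knob only, never fast and never over to the opposite rest, and leave the marker and the other things on the bench alone.

Things in the scene. Friction and masses are not known exactly. Their poses are not given: they have to be found in the camera images.
- stand: Fixed stand of the tilt rig: lavender base plate 260 (x) x 500 (y) x 18 mm with two dark pillars. Origin: centre of the plate's underside. The rocker's pivot shaft runs along the stand's own x axis, 130 mm above the origin. z up; the lever side (-x) faces the robot, the scale side is +x.
- rocker (a joint): Tilt of the rocker about the pivot, rad: 0 = beam level, pointer upright; positive = its top leans to the stand's +y. Starts on its rest at -0.24; the far rest is at +0.24. Top-heavy: tipping moment 1.02 N m per rad, inertia 0.14 kg m2 (both nominal), damping 0.02 N m s/rad, friction 0.004 N m. Let go it falls on to a rest; with the lever held still it also tips, time constant 0.5 to 0.8 s.
- lever (a joint): Hand lever's angle relative to the rocker, rad, same sense (positive = knob to the stand's +y); 0 = in line with the pointer, spring relaxed. A torsion spring of nominal 0.6 N m/rad (damping 0.02 N m s/rad) joins lever and rocker: moment on the rocker = 0.6 x this angle. Limits -1, +1. Rocker + lever = the lever's angle from vertical.
- knob (a point): Centre of the lever's red knob, a cylinder 32 mm in diameter and 36 mm long lying along the stand's x, on an 8 mm stem; 150 mm from the pivot axis, at x = -100 mm in the stand's frame, 276 mm above the bench at the start. Grip from above across its flat end faces (36 mm apart along the stand's x). The sensor box begins 87 mm behind it (+x).
- pointer_tip (a point): Tip of the red pointer, 150 mm above the pivot on the rocker, at x = +108 mm in the stand's frame, in front of the white scale arc. Moves with the rocker.
- marker (a joint): Angle of the orange marker on the scale, rad, same zero and sense as rocker: the pointer stands at the marker when the two are equal. The marker is a small tab 10 mm wide and 24 mm high beyond the pointer's tip; do not touch it.
- marker_tip (a point): Lower tip of the orange marker, on the same 150 mm radius as the pointer's tip: the two points coincide when the reading is right.
- beam: The rocker's aluminium beam, 40 x 460 x 20 mm along the stand's y, 0.5 kg; origin on the pivot axis, 15 mm along +x from the pivot's middle. Not to be touched.
- sensor: Cream sensor box under test on the rocker, 66 x 110 x 100 mm, 1.3 kg nominal (true mass 0.8 to 1.2 times that), centre 80 mm above the pivot; origin at the centre of its underside. Not to be touched.
- weight_left: Brass weight on the rocker's +y end, 220 mm from the pivot, 54 mm diameter, nominally 1.2 kg but up to 3 percent lighter or heavier than the right one (so the rocker does not balance exactly at 0). Origin at its centre. Not to be touched.
- weight_right: Brass weight on the rocker's -y end, 220 mm from the pivot, 54 mm diameter, 1.2 kg. Origin at its centre. Not to be touched.
- bottle: Bystander: white plastic bottle, 60 mm diameter, 150 mm high, origin under its base.
- jar: Bystander: amber glass jar, 64 mm diameter, 75 mm high, origin under its base.
- check_weight: Bystander: steel check weight, 44 mm diameter, 68 mm high, origin under its base.
- tray: Bystander: blue plastic tray, 110 x 150 x 35 mm, origin under its base.

How it is judged:
By the outcome, as a careful person would: the job done as asked, in the order asked, and still so for the second after the job is handed in, with the robot touching nothing.
It also fails if it takes over 72 s, if anything falls off the work surface, if the arm or the gripper's body presses on something with over 40 N, if the wrist force passes 120 N, or if a joint passes its speed limit or range.

## Working session

There is one attempt and no reset: what is moved stays moved. The work goes in short steps, Python scripts to look and compute and a shell command to move; the robot and the scene stay as the last step left them, time stands still between calls to the robot, and variables do not carry over. Pictures are saved under pics/ and viewed, at most 10 in all, crops included, and the job is handed in when it is done.

```bash
ls; mkdir -p pics
cat > h.py <<'E'
import numpy as np, cv2
from cell import get_obs, cams, ticket, finder
def snap(n,f=None):
    im=cams.read_camera(n)
    if f: cv2.imwrite('pics/'+f,im[:,:,::-1])
    return im
def P(n):
    c=cams.calibration(n);K=np.array([[c['fx'],0,c['cx']],[0,c['fy'],c['cy']],[0,0,1]])
    return K@np.array(c['extrinsics'])[:3]
def proj(n,X):
    v=P(n)@np.r_[X,1];return v[:2]/v[2]
def tri(a,b):
    X=cv2.triangulatePoints(P('side'),P('top'),np.array(a,float),np.array(b,float))
    X=(X[:3]/X[3]).ravel();e=[np.linalg.norm(proj(n,X)-p) for n,p in(('side',a),('top',b))]
    return X,e
E
python3 - <<'E'
from h import *
for c in('side','top'): snap(c,c+'0.png')
for n in ['stand','knob','pointer_tip','marker_tip','weight_left','weight_right','sensor','beam']:
    r={c:finder.tip_of(n,c) for c in('side','top')}
    print(n,{c:[(np.round(d['xy'],1).tolist(),round(d['p'],2)) for d in r[c][:2]] for c in r})
    if r['side'] and r['top']: print('   ',*tri(r['side'][0]['xy'],r['top'][0]['xy']))
for c in('side','top'):
    E=np.array(cams.calibration(c)['extrinsics']);print(c,-E[:3,:3].T@E[:3,3])
print(get_obs()['time_s'],get_obs()['force'],get_obs()['tool_rot'])
E
```

```text
pics
stand {'side': [([298.3, 234.2], 0.82), ([205.0, 185.7], 0.24)], 'top': [([269.0, 199.1], 0.7), ([412.0, 208.0], 0.62)]}
    [0.6267657  0.01841987 0.00281439] [np.float64(0.38639768883276426), np.float64(0.4490823020863506)]
knob {'side': [([281.0, 178.2], 0.72), ([267.5, 163.8], 0.52)], 'top': [([282.8, 206.3], 0.72), ([264.8, 187.0], 0.39)]}
    [ 0.54715175 -0.03253623  0.2681361 ] [np.float64(2.2889400881237965), np.float64(2.7628749204866603)]
pointer_tip {'side': [([367.1, 364.9], 0.6)], 'top': [([271.8, 150.6], 0.71)]}
    [ 1.05016885  0.03427256 -0.88715542] [np.float64(7.570613989336471), np.float64(7.61429198481385)]
marker_tip {'side': [([296.6, 231.8], 0.58)], 'top': []}
weight_left {'side': [([266.3, 162.7], 0.69)], 'top': [([208.2, 199.5], 0.81)]}
    [0.5968235  0.23425644 0.17754356] [np.float64(1.143386904307046), np.float64(1.540276756369257)]
weight_right {'side': [([344.0, 251.3], 0.73), ([365.6, 369.4], 0.71)], 'top': [([319.7, 181.4], 0.6)]}
    [ 0.68534707 -0.1846433   0.06089897] [np.float64(0.4655784519897093), np.float64(0.5015274624122598)]
sensor {'side': [([306.8, 197.2], 0.95), ([367.0, 365.3], 0.24)], 'top': [([266.7, 186.3], 0.55)]}
    [0.65287447 0.02133726 0.14379227] [np.float64(0.15520415999464912), np.float64(0.1888729386707602)]
beam {'side': [([303.9, 201.9], 0.63), ([202.8, 183.7], 0.32)], 'top': [([266.0, 189.7], 0.65)]}
    [0.64420452 0.02467382 0.12551983] [np.float64(0.2576170406137043), np.float64(0.31210978456868566)]
side [ 0.07236675 -1.17655843  0.97915806]
top [ 0.34344203 -0.02574955  1.63025243]
0.9 [0.34068471 0.12361451 0.3860574 ] [1.79991910e+02 2.85326768e-03 1.56694248e+02]
```

View pictures.

View pics/side0.png

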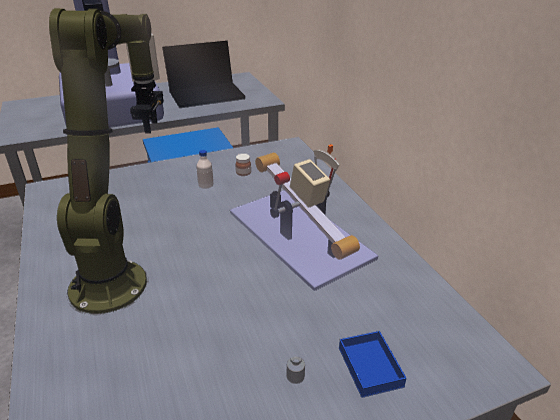

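View pics/top0.png

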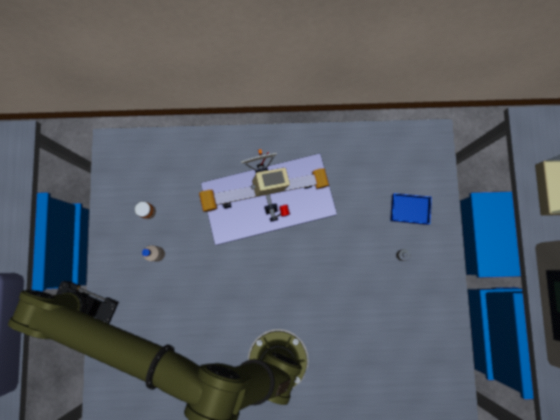

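Run:
```python
from h import *
a=cv2.imread('pics/side0.png')[135:290,220:390]; b=cv2.imread('pics/top0.png')[140:250,190:345]
a=cv2.resize(a,None,fx=3.8,fy=3.8,interpolation=cv2.INTER_CUBIC)
b=cv2.resize(b,None,fx=5,fy=5,interpolation=cv2.INTER_CUBIC)
cv2.imwrite('pics/a.png',a);cv2.imwrite('pics/b.png',b)
```

```text
(no output)
```

View pics/a.png

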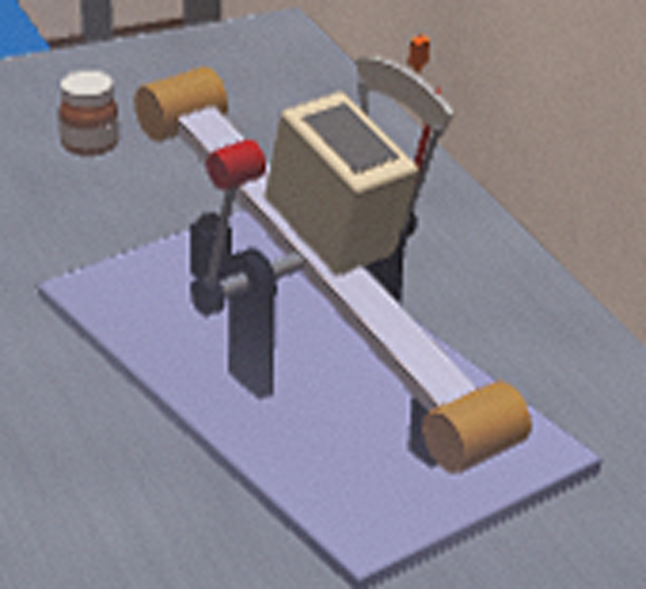

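View pics/b.png

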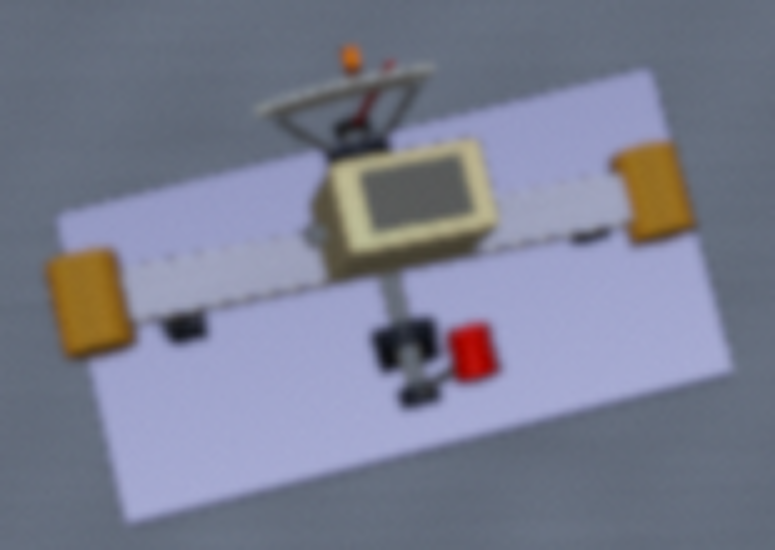

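```bash
cat >> h.py <<'E'
from scipy.optimize import least_squares
# colour blobs: (hue lo,hi,smin,vmin), boxes per camera (c0,c1,r0,r1)
BOX={'side':(225,390,138,290),'top':(190,345,140,250)}
def blobs(im,cam):
    c0,c1,r0,r1=BOX[cam];h=cv2.cvtColor(im[r0:r1,c0:c1],cv2.COLOR_RGB2HSV).astype(int);H,S,V=h[...,0],h[...,1],h[...,2]
    M={'red':((H<5)|(H>172))&(S>140)&(V>70),'orange':(H>=6)&(H<=14)&(S>185)&(V>120),'brass':(H>=12)&(H<=22)&(S>120)&(V>70)}
    out={}
    for k,m in M.items():
        n,l,st,ce=cv2.connectedComponentsWithStats(m.astype(np.uint8),connectivity=8)
        out[k]=sorted([(int(st[i,4]),(ce[i]+[c0,r0]).round(2).tolist(),st[i,:4].tolist()) for i in range(1,n)],reverse=True)[:4]
    return out
E
python3 - <<'E'
from h import *
for c in('side','top'):
    im=cv2.imread(f'pics/{c}0.png')[:,:,::-1].copy();print(c)
    for k,v in blobs(im,c).items(): print(' ',k,v)
    y0,y1,x0,x1={'side':(140,164,324,342),'top':(146,162,254,276)}[c]
    h=cv2.cvtColor(im[y0:y1,x0:x1],cv2.COLOR_RGB2HSV)
    for r in h: print(' '.join('%3d/%3d/%3d'%tuple(p) if p[1]>110 else '-' for p in r))
E
```

```text
side
  red [(74, [283.2, 175.8], [51, 34, 14, 9]), (11, [330.91, 172.64], [105, 30, 3, 10])]
  orange [(6, [330.17, 145.33], [104, 7, 4, 2])]
  brass [(240, [347.86, 243.24], [108, 98, 26, 15]), (162, [269.4, 158.7], [34, 15, 21, 14]), (1, [332.0, 145.0], [107, 7, 1, 1]), (1, [328.0, 145.0], [103, 7, 1, 1])]
- - - - - - - - - - - - - - - - - -
- - - - - - - - - - - - - - - - - -
- - - - - - - - - - - - - - - - - -
- - - - - - - - - - - - - - - - - -
- - - - - -   9/152/159  10/143/193 - - - - - - - - - -
- - - -  14/146/171  10/212/236  10/213/244  10/214/224  12/201/211 - - - - - - - - -
- - - -   7/131/ 70   9/206/176   9/196/190   8/183/103   7/205/ 81 - - - - - - - - -
- - - -   7/167/101   8/183/ 99   8/157/ 86   7/155/ 89   8/193/ 98 - - - - - - - - -
- - - -   7/162/104   8/172/105   7/156/ 98   7/172/ 92  11/162/107 - - - - - - - - -
- - - -   7/163/103   7/169/104   8/173/ 96   8/174/ 94  10/162/104 - - - - - - - - -
- - -  10/120/123   8/174/107   9/176/100   8/160/ 99   7/174/ 94  10/162/104 - - - - - - - - -
- - -   8/115/111   8/170/102   8/170/ 99   7/176/100  10/161/10
[... 890 characters left out ...]
 - - - - -  10/113/144 - - - - - - - - - - - - - - -
- - - - -  12/173/161  13/181/168  10/122/150 - - - - - - - - - - - - - -
- - - - -  14/198/169  14/209/178  11/150/160 - - - - - - - - - - - - - -
- - - - -  13/185/154  14/216/163  12/155/150 - - - - - - - - - - - - - -
- - - - -  10/144/119  12/185/127  10/132/118 - - - - - - - - - - - - - -
- - - - - - - - - - - - - - - - - - - - - -
- - - - - - - - - - - - - - - - - - - - - -
- - - - - - - - - - - - - - - - - - - - - -
- - - - - - - - - - - - - - - - - - - - - -
- - - - - - - - - - - - - - - - - - - - - -
- - - - - - - - - - - - - - - - - - - - - -
- - - - - - - - - - - - - - - - - - - - - -
- - - - - - - - - - - - - - - - - - - - - -
```

```bash
cat >> h.py <<'E'
def Rm(yaw): c,s=np.cos(yaw),np.sin(yaw);return np.array([[c,-s,0],[s,c,0],[0,0,1]])
def rock(p,th): # stand-frame point given relative to pivot at th=0; positive leans top to +y
    x,y,z=p;return np.array([x,y*np.cos(th)+z*np.sin(th),.13-y*np.sin(th)+z*np.cos(th)])
def W(S,p): return Rm(S[2])@p+[S[0],S[1],0]
E
python3 - <<'E'
from h import *
C={'side':{(-1,1):(230,210.8),(-1,-1):(314.7,287.5),(1,-1):(378,256.3)},'top':{(1,1):(201.4,183),(-1,1):(215.6,244.4),(-1,-1):(337,214.4),(1,-1):(320.4,154)}}
B={'side':dict(k=(283,176.5),r=(347.86,243.24),l=(269.4,158.7)),'top':dict(k=(284,210),r=(320.54,177.9),l=(207.27,200.33))}
# brass dark parts missed in side -> give lower weight
def res(q,full=False):
    S=q[:3];hw=q[3];o=[];names=[]
    for c in C:
        d=q[4:6] if c=='side' else q[6:8]
        for (a,b),p in C[c].items(): o+=list(proj(c,W(S,np.array([a*.13,b*.25,.018])))+d-p);names.append(c+str((a,b)))
        for k,P3 in (('k',(-.1,0,.15)),('r',(.015,-.22,hw)),('l',(.015,.22,hw))):
            o+=list(proj(c,W(S,rock(P3,-.24)))+d-B[c][k]);names.append(c+k)
    if full: return names,np.reshape(o,(-1,2))
    return np.r_[o,q[4:8]]
r=least_squares(res,[.63,.02,.24,0,0,0,0,0],loss='soft_l1')
print(r.x,np.degrees(r.x[2]))
for n,e in zip(*res(r.x,True)): print(n,e.round(2))
S=r.x[:3];np.save('S.npy',r.x)
print('knob',W(S,rock((-.1,0,.15),-.24)))
print('tri knob',tri(B['side']['k'],B['top']['k']), 'wts',tri(B['side']['l'],B['top']['l']),tri(B['side']['r'],B['top']['r']))
M=tri((330.1,148.5),(259.9,151.4));print('marker',M)
p=Rm(S[2]).T@(M[0]-[S[0],S[1],.13]);print('stand',p,'ang',np.arctan2(p[1],p[2]),np.hypot(p[1],p[2]))
for x in(.1,.108,.116):
  def f(t):
    return np.r_[proj('side',W(S,rock((x,0,.162),t[0])))+r.x[4:6]-(330.1,148.5),proj('top',W(S,rock((x,0,.162),t[0])))+r.x[6:8]-(259.9,151.4)]
  m=least_squares(f,[0]);print(x,m.x,m.fun.round(2))
print('ptr tip',[proj(c,W(S,rock((.108,0,.15),-.24))) for c in C])
E
```

```text
[ 0.63013892  0.01904914  0.21988766  0.01671875  0.23852522  0.55797574
 -0.1457008   0.39388594] 12.598635050038794
side(-1, 1) [-0.05 -1.61]
side(-1, -1) [ 0.45 -0.06]
side(1, -1) [ 1.77 -0.84]
sidek [-0.98  0.86]
sider [-0.36  0.64]
sidel [-0.48 -0.12]
top(1, 1) [-0.86 -0.47]
top(-1, 1) [-0.74  0.72]
top(-1, -1) [0.19 0.17]
top(1, -1) [ 0.07 -0.88]
topk [-0.53  1.  ]
topr [ 1.33 -0.24]
topl [ 1.36 -0.6 ]
knob [ 0.54032388 -0.03755974  0.2757007 ]
tri knob (array([ 0.542935  , -0.03914899,  0.27689849]), [np.float64(0.19911720608359387), np.float64(0.24184440129149518)]) wts (array([0.60059839, 0.23237145, 0.1924804 ]), [np.float64(0.8362583867555301), np.float64(1.1385419225470605)]) (array([ 0.69410027, -0.18602527,  0.0901397 ]), [np.float64(0.8279780693812356), np.float64(0.9000198302965108)])
marker (array([0.73844403, 0.03775008, 0.29755441]), [np.float64(0.48537630775505586), np.float64(0.6308378787455712)])
stand [ 0.10977639 -0.00537286  0.16755441] ang -0.03205535384685854 0.16764053248988608
0.1 [-0.03958245] [-1.57  2.97  0.72  4.12]
0.108 [-0.02738141] [-0.01  2.08 -0.41  2.03]
0.116 [-0.01465233] [ 1.51  1.19 -1.56 -0.06]
ptr tip [array([335.85701718, 158.32956517]), array([268.75761704, 152.21332846])]
```

```bash
python3 -m creep '0 0 0.05 0 0.087;0 0 0.06 0 0.087;0.01 -0.03 0.05 -5 0.087;0.02 -0.045 0 -5 0.087;0.022 -0.05 0 -5 0.087;0.022 -0.05 0 -5 0.087;0.022 -0.05 0 -5 0.087;0.022 -0.05 0 -5 0.087' 15
python3 -m creep '0.022 -0.05 0 -5 0.087;0.022 -0.05 0 -5 0.087;0.022 -0.05 0 -5 0.087;0.022 -0.05 0 -5 0.087;0.022 -0.05 0 -4 0.087;0.022 -0.05 0 0 0.087;0.022 -0.04 0 0 0.087;0 0 0 0 0.087'
```

```text
time_s: 1.9
tool_pos: [0.3758, 0.3202, 0.3828]
tool_rot: [179.9, -0.0, 126.5]
force: [0.1, -0.2, 0.0]
grip_width: 0.0871
grasp_force: 0.0
time_s: 2.9
tool_pos: [0.5298, -0.0225, 0.3826]
tool_rot: [180.0, 0.1, 102.2]
force: [0.0, -0.3, -0.4]
grip_width: 0.0868
grasp_force: 0.0
```

```bash
python3 -m creep '0.0115 -0.0155 0 0.4 0.087;0 0 -0.03 0 0.087;0 0 -0.03 0 0.087;0 0 -0.03 0 0.087;0 0 -0.02 0 0.087;0 0 -0.015 0 0.087;0 0 0 0 0.087'
python3 - <<'E'
from h import *
a=snap('side')[135:225,220:350];b=snap('top')[140:250,190:345]
a=cv2.resize(a,(620,430),interpolation=3);b=cv2.resize(b,None,fx=3,fy=3,interpolation=3)
cv2.imwrite('pics/c.png',a[:,:,::-1])
E
```

```text
time_s: 3.78
tool_pos: [0.5401, -0.0327, 0.2568]
tool_rot: [-179.9, -0.0, 103.2]
force: [0.0, -0.1, 0.2]
grip_width: 0.0868
grasp_force: 0.0
```

View pics/c.png

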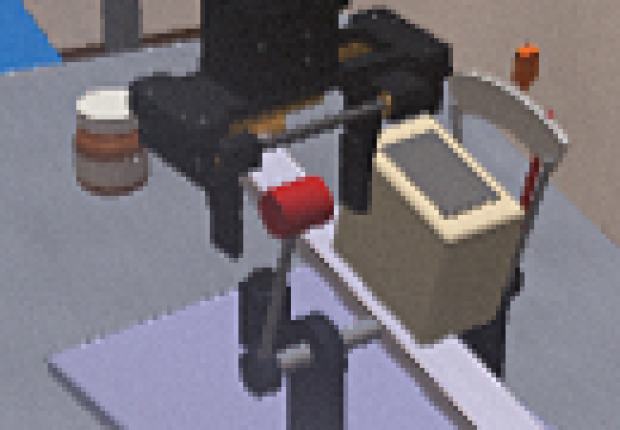

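```bash
python3 -m creep '0.002 -0.004 0 -0.4 0.087;0 0 0 0 0.06;0 0 0 0 0.03;0 0 0 0 0.03;0 0 0 0 0.03;0 0 0 0 0.03;0 0 0 0 0.03;0 0 0 0 0.03' 8
python3 - <<'E'
from h import *
o=get_obs();print(o['tool_pos'],o['force'],o['wrist_torque'],o['grip_width'],o['grasp_force'])
ims={c:[snap(c) for _ in range(4)] for c in('side','top')}
for c in ims: cv2.imwrite(f'pics/{c}1.png',np.mean(ims[c],0).round().astype(np.uint8)[:,:,::-1])
a=cv2.imread('pics/side1.png')[130:230,240:350];b=cv2.imread('pics/top1.png')[140:175,245:285]
cv2.imwrite('pics/d.png',np.hstack([cv2.resize(a,(440,400),interpolation=3),cv2.resize(b,(360,400),interpolation=3)]))
print(cv2.imread('pics/top1.png')[146:162,254:276,2]*1-0)
E
```

```text
time_s: 4.88
tool_pos: [0.5409, -0.0384, 0.2573]
tool_rot: [-179.8, -0.0, 102.6]
force: [-5.1, -1.0, 2.8]
grip_width: 0.0359
grasp_force: 8.0
[ 0.54092708 -0.03842637  0.25731769] [-5.12231894 -1.04091981  2.84409412] [-0.29883927  1.12398598 -0.02847865] 0.03588619099558141 8.000074792653322
[[102 101 101 101 102 101 101 101 100 101 101 102 101 101 102 102 102 102
  103 103 103 103]
 [102 102 102 102 102 103 103 102 101 101 101 102 101 102 102 102 102 102
  102 102 103 102]
 [102 102 101 102 106 115 117 112 105 101 101 101 102 102 102 102 102 102
  102 103 102 103]
 [101 101 101 103 118 140 146 132 112 102 102 101 102 102 102 103 103 104
  104 103 104 104]
 [102 101 101 108 132 164 171 153 122 104 102 102 102 104 103 104 104 104
  104 104 104 104]
 [102 102 102 109 137 170 180 162 128 106 102 102 104 108 110 108 106 105
  106 106 106 106]
 [103 102 102 107 127 156 166 152 123 106 102 103 104 111 118 114 111 110
  112 115 116 116]
 [102 102 101 102 110 122 128 120 109 105 108 108 109 114 122 123 118 116
  120 124 126 124]
 [102 101 101 102 102 102 101 102 107 114 119 118 117 120 124 124 118 112
  111 113 112 111]
 [103 104 108 110 112 111 109 110 116 123 124 118 112 110 109 104  97  92
   91  93  93  97]
 [111 116 120 122 124 121 114 110 108 107 104  98  90  90  86  83  80  78
   79  84  90  96]
 [118 120 119 116 112 105  97  91  88  86  81  79  80  83  84  86  82  78
   74  80  91  98]
 [108 103  97  92  90  84  82  82  80  78  74  78  86  92  94  94  87  78
   74  82  95 102]
 [ 88  84  82  83  85  86  86  88  85  79  76  85  95 100 100  95  84  75
   79  90 100 103]
 [ 84  85  88  91  93  94  95  94  87  79  82  92 100 101 100  91  78  74
   86  98 102 103]
 [ 91  94  96  97  98  98  96  91  82  79  88  98 101 101  96  85  75  79
   93 101 103 103]]
```

View pics/d.png

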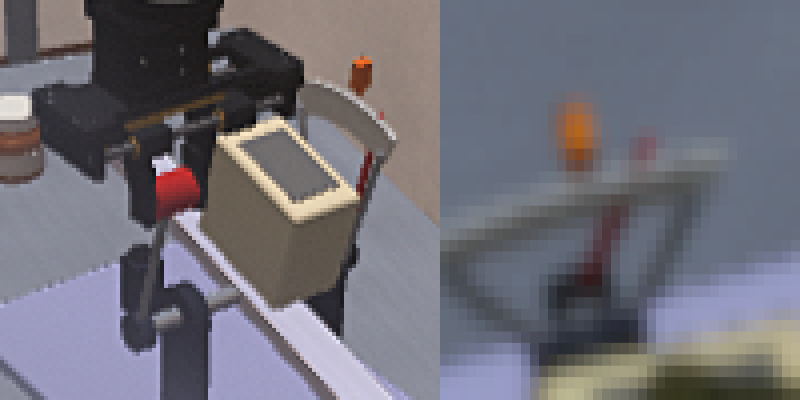

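```bash
python3 -m creep '-0.003 -0.0006 0 0 0.03;0 0 0 0 0.03;0 0 0 0 0.03' 20
python3 - <<'E'
from h import *
o=get_obs();print(o['tool_pos'],o['force'],o['grip_width'])
for f in('0','1'):
  for c in('side','top'):
    im=cv2.imread(f'pics/{c}{f}.png')[:,:,::-1].copy();print(c,blobs(im,c)['brass'][:3])
for i in range(3): print(blobs(snap('side'),'side')['brass'][:1],blobs(snap('top'),'top')['brass'][:2])
t=cv2.imread('pics/top1.png').astype(float)
red=t[...,2]-t[...,1];np.set_printoptions(linewidth=200);print(red[146:168,255:275].astype(int))
E
```

```text
time_s: 5.65
tool_pos: [0.5406, -0.0376, 0.2576]
tool_rot: [179.9, 0.0, 102.7]
force: [4.6, 0.8, -2.4]
grip_width: 0.0359
grasp_force: 20.0
[ 0.54057787 -0.03764958  0.25759456] [ 4.60090428  0.81315825 -2.41148941] 0.03589845137916763
side [(240, [347.86, 243.24], [108, 98, 26, 15]), (162, [269.4, 158.7], [34, 15, 21, 14]), (1, [332.0, 145.0], [107, 7, 1, 1])]
top [(252, [207.27, 200.33], [10, 51, 16, 20]), (195, [320.54, 177.9], [123, 29, 15, 19]), (8, [259.75, 151.38], [69, 10, 3, 4])]
side [(238, [347.79, 243.2], [108, 98, 26, 15]), (10, [290.5, 155.2], [61, 16, 10, 4]), (2, [295.0, 158.5], [70, 20, 1, 2])]
top [(252, [207.27, 200.27], [10, 51, 16, 20]), (195, [320.54, 177.9], [123, 29, 15, 19]), (9, [259.89, 151.33], [69, 10, 3, 4])]
[(238, [347.78, 243.18], [108, 98, 26, 15])] [(253, [207.25, 200.3], [10, 51, 16, 20]), (195, [320.54, 177.9], [123, 29, 15, 19])]
[(238, [347.82, 243.2], [108, 98, 26, 15])] [(250, [207.3, 200.36], [10, 51, 16, 20]), (195, [320.54, 177.9], [123, 29, 15, 19])]
[(238, [347.83, 243.17], [108, 98, 26, 15])] [(253, [207.27, 200.31], [10, 51, 16, 20]), (
[... 1168 characters left out ...]
-1  -6  -8  -7  -6  -4  -4  -8  -8]
 [ -3  -4  -5  -6  -6  -6   1  14  26  18   2  -5  -8  -8  -7  -5  -4  -6  -7  -8]
 [ -6  -7  -9  -8  -7  -5   4  20  23   8  -3  -8  -8  -7  -6  -4  -6  -7  -9  -9]
 [ -8  -8  -8  -7  -7   0  12  25  17   1  -7  -9  -8  -6  -5  -6  -7  -8  -9 -10]
 [ -8  -9  -8  -6  -2   8  23  25   9  -4  -7  -9  -7  -5  -4  -7  -8  -8  -9  -8]
 [ -9  -8  -7  -4   1  13  24  19   2  -5  -9  -8  -6  -4  -5  -7  -8  -7  -8  -7]
 [ -8  -7  -5  -2   1   4   8   4   0  -6  -7  -6  -4  -3  -5  -6  -6  -6  -5  -4]
 [ -8  -7  -4  -3  -1  -2  -3  -2  -2  -5  -6  -5  -3  -3  -4  -5  -5  -4  -5  -5]
 [ -8  -6  -5  -3  -4  -5  -4  -4  -4  -4  -4  -3  -4  -4  -5  -5  -5  -4  -5  -4]]
```

Run:
```python
from h import *
for n in('pointer_tip','marker_tip','marker'):
  for i in range(3):
    snap('top');r=finder.tip_of(n,'top') if n!='marker' else finder.masks_of(n,'top');print(n,[(np.round(d['xy'],1).tolist(),round(d['p'],2)) for d in r[:2]])
    snap('side');r=finder.tip_of(n,'side') if n!='marker' else finder.masks_of(n,'side');print('   side',[(np.round(d['xy'],1).tolist(),round(d['p'],2)) for d in r[:2]])
```

```text
pointer_tip [([270.4, 151.8], 0.62)]
   side [([239.6, 172.6], 0.32)]
pointer_tip [([268.8, 151.8], 0.96), ([264.7, 187.5], 0.6)]
   side [([303.8, 200.3], 0.35)]
pointer_tip [([269.6, 153.3], 0.98)]
   side []
marker_tip [([266.7, 188.4], 0.19)]
   side [([325.4, 149.0], 0.59)]
marker_tip []
   side [([325.7, 152.5], 0.53)]
marker_tip []
   side [([327.0, 151.0], 0.6)]
marker []
   side []
marker [([400.8, 254.1], 0.43)]
   side [([329.8, 148.4], 0.4)]
marker []
   side []
```

Run:
```python
from h import *
q=np.load('S.npy');S=q[:3]
t=cv2.imread('pics/top1.png').astype(float);red=t[...,2]-t[...,1]+8
def cen(r,c0,c1):
    w=np.clip(red[r,c0:c1],0,None);return (w*np.arange(c0,c1)).sum()/w.sum()
pts=[(cen(r,265,271),r) for r in(151,152,153)]+[(cen(r,259,267),r) for r in range(159,164)]
print(np.round(pts,2))
w=np.clip(red[147:156,256:264],0,None);w[w<4]=0
mc=np.array([(w.sum(0)*np.arange(256,264)).sum(),(w.sum(1)*np.arange(147,156)).sum()])/w.sum();print('marker',mc)
rr=np.linspace(.03,.15,60)
for dpsi in(-.02,0,.02):
  S2=S+[0,0,dpsi]
  def line(o): 
    L=np.array([proj('top',W(S2,rock((.108,0,a),-.24))) for a in rr])+o
    return L
  # offset: line match in col, tip row at ~150.8
  def f(o):
    L=line(o);return np.r_[[np.interp(r,L[::-1,1],L[::-1,0])-c for c,r in pts],(L[-1,1]-151.0)]
  s=least_squares(f,[0,0])
  for x in(.106,.108,.110):
    g=least_squares(lambda a:proj('top',W(S2,rock((x,0,.162),a[0])))+s.x-mc,[0])
    print(dpsi,s.x.round(2),s.fun.round(2),x,g.x,g.fun.round(2))
```

```text
[[267.71 151.  ]
 [267.51 152.  ]
 [267.26 153.  ]
 [263.22 159.  ]
 [263.01 160.  ]
 [262.59 161.  ]
 [262.07 162.  ]
 [261.51 163.  ]]
marker [259.79126525 151.35260116]
-0.02 [-1.24 -0.92] [ 0.47  0.27 -0.1   0.25 -0.16 -0.36 -0.46  0.09  0.35] 0.106 [-0.04552745] [0.21 1.02]
-0.02 [-1.24 -0.92] [ 0.47  0.27 -0.1   0.25 -0.16 -0.36 -0.46  0.09  0.35] 0.108 [-0.04575318] [0.1  0.45]
-0.02 [-1.24 -0.92] [ 0.47  0.27 -0.1   0.25 -0.16 -0.36 -0.46  0.09  0.35] 0.11 [-0.04598284] [-0.02 -0.11]
0 [-0.65 -0.91] [ 0.4   0.19 -0.17  0.28 -0.12 -0.3  -0.38  0.1   0.3 ] 0.106 [-0.04706217] [0.26 1.11]
0 [-0.65 -0.91] [ 0.4   0.19 -0.17  0.28 -0.12 -0.3  -0.38  0.1   0.3 ] 0.108 [-0.04730485] [0.13 0.55]
0 [-0.65 -0.91] [ 0.4   0.19 -0.17  0.28 -0.12 -0.3  -0.38  0.1   0.3 ] 0.11 [-0.04755172] [-0.   -0.01]
0.02 [-0.05 -0.91] [ 0.33  0.1  -0.24  0.3  -0.07 -0.24 -0.3   0.12  0.26] 0.106 [-0.04864684] [0.3  1.21]
0.02 [-0.05 -0.91] [ 0.33  0.1  -0.24  0.3  -0.07 -0.24 -0.3   0.12  0.26] 0.108 [-0.0489065] [0.16 0.65]
0.02 [-0.05 -0.91] [ 0.33  0.1  -0.24  0.3  -0.07 -0.24 -0.3   0.12  0.26] 0.11 [-0.04917062] [0.02 0.09]
```

```bash
cat > meas.py <<'E'
# usage: meas.py init | meas.py N [a b T]  (N rows to propose; a b T starts a new reference move now)
import sys,pickle
from h import *
q=np.load('S.npy');S=q[:3];PS=S[2];DT=.0125
mp=lambda th:proj('side',W(S,rock((.015,-.22,q[3]),th)))
def theta(im,A):
    c=np.array(blobs(im,'side')['brass'][0][1])-A
    return least_squares(lambda t:mp(t[0])-mp(-.24)-c,[-.2]).x[0]
def ys(p): return -np.sin(PS)*p[0]+np.cos(PS)*p[1]
def Lof(p,p0): return np.arcsin(np.sin(-.24)+(ys(p)-ys(p0))/.15)
def step(X,L,dL):
    th,w,m,b,k,I,f=X
    w2=w+DT/I*(m*th+b+k*(L-th)+.02*(dL-w)-.02*w)
    w2=np.sign(w2)*np.maximum(abs(w2)-f*DT/I,0);t2=th+w2*DT
    hit=t2<-.24;return np.array([np.where(hit,-.24,t2),np.where(hit,np.maximum(w2,0),w2),m,b,k,I,f])
def prop(X,Ls): # Ls sampled each DT
    for i in range(1,len(Ls)): X=step(X,Ls[i],(Ls[i]-Ls[i-1])/DT)
    return X
def noise(X,T,g):
    X=X.copy();n=X.shape[1];fr=X[0]>-.2399
    X[0]+=fr*g.normal(0,.0005,n);X[1]+=fr*g.normal(0,.012*np.sqrt(T),n);X[3]+=g.normal(0,.002*np.sqrt(T),n);return X
def upd(X,z,g,s=.0025):
    lw=-.5*((X[0]-z)/s)**2;lw=np.maximum(lw,lw.max()-700);w=np.exp(lw-lw.max());w/=w.sum();ess=1/(w**2).sum();n=X.shape[1]
    Y=X[:,g.choice(n,n,p=w)]
    sd=Y.std(1,keepdims=True);mu=Y.mean(1,keepdims=True);fr=(Y[0]>-.2399)
    J=np.sqrt(1-.15**2)*(Y-mu)+mu+.15*sd*g.normal(size=Y.shape);J[:2,~fr]=Y[:2,~fr];J[0]=np.maximum(J[0],-.24)
    J[6]=np.clip(J[6],0,None);return J,ess
def ref(t,R):
    t0,T,a,b=R;s=np.clip((t-t0)/T,0,1)
    return a+(b-a)*(10*s**3-15*s**4+6*s**5),(b-a)*(30*s**2-60*s**3+30*s**4)/T*((t>t0)&(t<t0+T))
g=np.random.default_rng(0)
if sys.argv[1]=='init':
    o=get_obs();A=np.mean([blobs(snap('side'),'side')['brass'][0][1] for _ in range(2)],0);n=6000
    X=np.array([np.full(n,-.24),np.zeros(n),g.normal(1.02,.12,n),g.normal(0,.045,n),g.normal(.6,.03,n),g.normal(.14,.008,n),np.clip(g.normal(.004,.001,n),0,9)])
    D=dict(A=A,p0=np.array(o['tool_pos']),X=X,L=-.24,t=get_obs()['time_s'],plan=None,R=None)
    pickle.dump(D,open('D.pkl','wb'));print(A,D['p0'],D['t']);sys.exit()
D=pickle.load(open('D.pkl','rb'));N=int(sys.argv[1])
o=get_obs();L1=Lof(np.array(o['tool_pos']),D['p0']);T=o['time_s']-D['t'];X=D['X']
n=int(round(T/DT))
sh=np.linspace(0,1,n+1) if D['plan'] is None else None
Ls=D['L']+(L1-D['L'])*np.linspace(0,1,n+1)
if D['plan'] is not None:
    tt=np.arange(n+1)*DT;pl=np.interp(tt,np.arange(len(D['plan']))*.125,D['plan']);pl+=D['L']-pl[0]
    Ls=pl+(L1-pl[-1])*tt/max(tt[-1],DT)
if n>0: X=noise(prop(X,Ls),T,g)
zs=[];es=[]
for i in range(2):
    z=theta(snap('side'),D['A']);zs.append(z);X,e=upd(X,z,g);es.append(e);X=noise(prop(X,np.full(5,L1)),.05,g)
t=get_obs()['time_s'];mu=X.mean(1);sd=X.std(1)
print('t %.2f z %s ess %.0f | th %.4f(%.4f) w %.4f(%.3f) m %.3f(%.3f) b %.4f(%.3f) k %.3f | L %.4f f %s z-off %.4f rot %s'%(t,np.round(zs,4),min(es),mu[0],sd[0],mu[1],sd[1],mu[2],sd[2],mu[3],sd[3],mu[4],L1,np.round(o['force'],1),o['tool_pos'][2]-D['p0'][2]-.15*(np.cos(L1)-np.cos(.24)),np.round(o['tool_rot'][2],1)))
if len(sys.argv)>2: a,b,T_=map(float,sys.argv[2:5]);D['R']=(t,T_,a,b)
if N>0 and D['R']:
    H=14;tg=t+np.arange(1,H+1)*.125;rt,rw=ref(tg,D['R']);m,b,k,I=mu[2:6]
    def sim(u):
        Lr=L1+np.r_[0,np.cumsum(u)];Ls=np.interp(np.arange(H*10+1)*DT,np.arange(H+1)*.125,Lr);th,w=mu[0],mu[1];o=[]
        for i in range(1,H*10+1):
            w+=DT/I*(m*th+b+k*(Ls[i]-th)+.02*((Ls[i]-Ls[i-1])/DT-w)-.02*w-.003*np.tanh(w/.01));th+=w*DT
            if i%10==0:o.append((th,w))
        return np.array(o)
    def cost(u):
        s=sim(u);return np.r_[(s[:,0]-rt)/.005,(s[:,1]-rw)/.02,u/.02,np.diff(u)/.02]
    u=least_squares(cost,np.zeros(H),bounds=(-.06,.06)).x;s=sim(u);Lr=L1+np.r_[0,np.cumsum(u)]
    D['plan']=Lr[:N+1];print('ref',rt[:N:1].round(3),'pred',s[:N,0].round(3),s[:N,1].round(3),'Leq(ref)',(rt[-1]-(m*rt[-1]+b)/k).round(4),'L',Lr[:N+1].round(3))
    dy=.15*np.diff(np.sin(Lr[:N+1]));dz=.15*np.diff(np.cos(Lr[:N+1]))
    print(';'.join('%.4f %.4f %.4f 0 0.03'%(-np.sin(PS)*a,np.cos(PS)*a,c) for a,c in zip(dy,dz)))
else: D['plan']=None
D.update(X=X,L=L1,t=t);pickle.dump(D,open('D.pkl','wb'))
E
python3 -m creep '0.0015 0.0003 0 0 0.03;0 0 0 0 0.03' 
python3 meas.py init
# L from -0.24 toward 0.02 (about .039 m along stand y): 8 rows of 4.8 mm
python3 -m creep '-0.0011 0.0047 0.0011 0 0.03;-0.0011 0.0047 0.0010 0 0.03;-0.0011 0.0047 0.0008 0 0.03;-0.0011 0.0047 0.0007 0 0.03;-0.0011 0.0047 0.0005 0 0.03;-0.0011 0.0047 0.0003 0 0.03;-0.0011 0.0047 0.0002 0 0.03;-0.0011 0.0047 0 0 0.03'
python3 meas.py 0
```

```text
time_s: 8.0
tool_pos: [0.5408, -0.038, 0.2575]
tool_rot: [-179.9, -0.0, 102.7]
force: [0.3, 0.6, -1.7]
grip_width: 0.0359
grasp_force: 20.0
[347.775 243.145] [ 0.54077313 -0.03797567  0.25747635] 8.1
time_s: 9.1
tool_pos: [0.5323, -0.0001, 0.2626]
tool_rot: [180.0, 0.0, 102.7]
force: [-2.9, -3.1, 4.3]
grip_width: 0.0359
grasp_force: 20.0
t 9.20 z [-0.2403 -0.2395] ess 5953 | th -0.2399(0.0005) w 0.0006(0.005) m 1.022(0.117) b -0.0014(0.044) k 0.600 | L 0.0209 f [-2.9 -3.1  4.3] z-off 0.0009 rot 102.7
```

```bash
sed -i 's/PS=S\[2\];/PS=S[2]+.025;/' meas.py
python3 -m creep '-0.0011 0.0012 0.0008 0 0.03;-0.0003 0.0012 0 0 0.03;-0.0003 0.0012 0 0 0.03;-0.0003 0.0012 0 0 0.03;-0.0003 0.0012 0 0 0.03;-0.0003 0.0012 -0.0001 0 0.03;-0.0003 0.0012 -0.0001 0 0.03;-0.0003 0.0012 -0.0001 0 0.03'
python3 meas.py 0
```

```text
time_s: 10.2
tool_pos: [0.53, 0.0096, 0.2625]
tool_rot: [179.9, 0.0, 102.7]
force: [5.9, -1.9, -3.9]
grip_width: 0.0357
grasp_force: 20.0
t 10.30 z [-0.2395 -0.2403] ess 5492 | th -0.2399(0.0004) w 0.0006(0.003) m 1.034(0.118) b -0.0095(0.040) k 0.599 | L 0.0873 f [ 5.9 -1.9 -3.9] z-off 0.0013 rot 102.7
```

```bash
python3 -m creep '0.0007 0.0012 -0.0001 0 0.03;-0.0003 0.0012 -0.0002 0 0.03;-0.0003 0.0012 -0.0002 0 0.03;-0.0003 0.0012 -0.0002 0 0.03'
python3 meas.py 0
```

```text
time_s: 10.8
tool_pos: [0.529, 0.0142, 0.2621]
tool_rot: [180.0, 0.0, 102.7]
force: [2.6, -2.8, -1.2]
grip_width: 0.0358
grasp_force: 20.0
t 10.90 z [-0.2401 -0.241 ] ess 5516 | th -0.2399(0.0004) w 0.0006(0.003) m 1.042(0.114) b -0.0155(0.037) k 0.597 | L 0.1190 f [ 2.6 -2.8 -1.2] z-off 0.0014 rot 102.7
```

```bash
python3 -m creep '-0.0003 0.0011 -0.0001 0 0.03;-0.0003 0.0011 -0.0002 0 0.03;-0.0003 0.0011 -0.0002 0 0.03;-0.0003 0.0011 -0.0002 0 0.03'
python3 meas.py 0
```

```text
time_s: 11.4
tool_pos: [0.528, 0.0187, 0.2616]
tool_rot: [180.0, -0.0, 102.7]
force: [3.0, -2.3, 1.6]
grip_width: 0.0357
grasp_force: 20.0
t 11.50 z [-0.2409 -0.2414] ess 5378 | th -0.2399(0.0004) w 0.0007(0.003) m 1.055(0.113) b -0.0223(0.035) k 0.597 | L 0.1501 f [ 3.  -2.3  1.6] z-off 0.0015 rot 102.7
```

```bash
python3 -m creep '-0.0003 0.0010 -0.0002 0 0.03;-0.0003 0.0010 -0.0002 0 0.03;-0.0003 0.0010 -0.0002 0 0.03;-0.0002 0.0005 0 0 0.03'
python3 meas.py 0
```

```text
time_s: 12.0
tool_pos: [0.5272, 0.0223, 0.261]
tool_rot: [179.9, 0.0, 102.7]
force: [4.6, -2.0, 3.0]
grip_width: 0.0361
grasp_force: 20.0
t 12.10 z [-0.2396 -0.2388] ess 5409 | th -0.2398(0.0008) w 0.0016(0.005) m 1.060(0.113) b -0.0273(0.034) k 0.596 | L 0.1749 f [ 4.6 -2.   3. ] z-off 0.0015 rot 102.7
```

```bash
python3 -m creep '0 0.0008 -0.0002 0 0.03;-0.0002 0.0008 -0.0002 0 0.03;0 0 0 0 0.03'
python3 meas.py 0
```

```text
time_s: 12.48
tool_pos: [0.5268, 0.024, 0.2607]
tool_rot: [179.9, -0.0, 102.7]
force: [3.1, -2.0, 5.5]
grip_width: 0.0359
grasp_force: 20.0
t 12.57 z [-0.2265 -0.2265] ess 276 | th -0.2227(0.0025) w 0.0617(0.015) m 0.999(0.103) b 0.0029(0.025) k 0.601 | L 0.1866 f [ 3.1 -2.   5.5] z-off 0.0015 rot 102.7
```

```bash
python3 meas.py 2 -0.222 -0.047 3
```

```text
t 12.68 z [-0.2248 -0.2227] ess 4574 | th -0.2186(0.0022) w 0.0653(0.017) m 0.999(0.101) b 0.0009(0.024) k 0.598 | L 0.1867 f [ 4.7 -0.7  4.9] z-off 0.0015 rot 102.7
ref [-0.222 -0.221] pred [-0.211 -0.205] [0.058 0.032] Leq(ref) 0.0708 L [0.187 0.127 0.092]
0.0022 -0.0086 0.0014 0 0.03;0.0013 -0.0050 0.0006 0 0.03
```

```bash
sed -i "s/D\['R'\]=(t,T_,a,b)/D['R']=(t-float((sys.argv+[0])[5]),T_,a,b)/" meas.py; python3 meas.py 3 -0.24 -0.047 3.5 0.95
```

```text
t 12.78 z [-0.219  -0.2132] ess 4675 | th -0.2102(0.0024) w 0.0850(0.019) m 1.001(0.102) b 0.0028(0.024) k 0.598 | L 0.1867 f [ 4.3 -0.6  5.3] z-off 0.0015 rot 102.7
ref [-0.207 -0.197 -0.186] pred [-0.199 -0.188 -0.178] [0.088 0.083 0.08 ] Leq(ref) 0.0375 L [0.187 0.142 0.124 0.122]
0.0016 -0.0063 0.0011 0 0.03;0.0007 -0.0027 0.0004 0 0.03;0.0001 -0.0002 0.0000 0 0.03
```

```bash
python3 -m creep '0.0016 -0.0063 0.0011 0 0.03;0.0007 -0.0027 0.0004 0 0.03;0.0001 -0.0002 0 0 0.03' >/dev/null
python3 meas.py 3
```

```text
t 13.25 z [-0.172  -0.1652] ess 1304 | th -0.1606(0.0025) w 0.1097(0.017) m 1.001(0.095) b 0.0084(0.021) k 0.599 | L 0.1235 f [3.1 1.7 4.5] z-off 0.0012 rot 102.7
ref [-0.164 -0.151 -0.138] pred [-0.147 -0.136 -0.126] [0.101 0.086 0.075] Leq(ref) 0.0183 L [0.124 0.076 0.061 0.065]
0.0017 -0.0068 0.0007 0 0.03;0.0006 -0.0022 0.0002 0 0.03;-0.0002 0.0006 -0.0000 0 0.03
```

```bash
python3 -m creep '0.0017 -0.0068 0.0007 0 0.03;0.0006 -0.0022 0.0002 0 0.03;-0.0002 0.0006 0 0 0.03' >/dev/null
python3 meas.py 3
```

```text
t 13.72 z [-0.1095 -0.102 ] ess 663 | th -0.0961(0.0025) w 0.1350(0.020) m 1.037(0.087) b 0.0292(0.019) k 0.586 | L 0.0589 f [3.8 0.6 2.7] z-off 0.0009 rot 102.7
ref [-0.116 -0.104 -0.092] pred [-0.08  -0.067 -0.059] [0.123 0.087 0.045] Leq(ref) -0.0137 L [ 0.059 -0.001 -0.061 -0.076]
0.0022 -0.0087 0.0003 0 0.03;0.0022 -0.0087 -0.0003 0 0.03;0.0005 -0.0021 -0.0001 0 0.03
```

```bash
python3 -m creep '0.0026 -0.0105 0.0003 0 0.03;0.0022 -0.0087 -0.0003 0 0.03;0.0005 -0.0021 -0.0001 0 0.03' >/dev/null
python3 meas.py 2
```

```text
t 14.20 z [-0.0418 -0.0377] ess 656 | th -0.0336(0.0026) w 0.0773(0.017) m 1.071(0.071) b 0.0463(0.008) k 0.564 | L -0.0866 f [ 1.7  3.2 -3. ] z-off 0.0004 rot 102.6
ref [-0.075 -0.067] pred [-0.027 -0.026] [ 0.032 -0.012] Leq(ref) -0.0399 L [-0.087 -0.145 -0.143]
0.0021 -0.0085 -0.0010 0 0.03;-0.0001 0.0003 0.0001 0 0.03
```

```bash
python3 -m creep '0.0023 -0.0093 -0.0010 0 0.03;0 0 0 0 0.03' >/dev/null
python3 meas.py 2
```

```text
t 14.55 z [-0.0172 -0.017 ] ess 1315 | th -0.0178(0.0024) w -0.0140(0.012) m 1.070(0.066) b 0.0514(0.006) k 0.552 | L -0.1501 f [ 0.6  2.1 -6.9] z-off 0.0004 rot 102.7
ref [-0.056 -0.052] pred [-0.021 -0.027] [-0.038 -0.048] Leq(ref) -0.0491 L [-0.15  -0.127 -0.095]
-0.0008 0.0034 0.0005 0 0.03;-0.0011 0.0046 0.0005 0 0.03
```

```bash
python3 -m creep '-0.0008 0.0034 0.0005 0 0.03;-0.0011 0.0046 0.0005 0 0.03' >/dev/null
python3 meas.py 2
```

```text
t 14.90 z [-0.0305 -0.0304] ess 2669 | th -0.0345(0.0023) w -0.0616(0.012) m 1.062(0.061) b 0.0503(0.005) k 0.552 | L -0.0954 f [-0.3 -0.1 -9.6] z-off 0.0009 rot 102.7
ref [-0.048 -0.047] pred [-0.042 -0.047] [-0.053 -0.032] Leq(ref) -0.0477 L [-0.095 -0.038 -0.012]
-0.0021 0.0083 0.0006 0 0.03;-0.0010 0.0038 0.0001 0 0.03
```

```bash
python3 -m creep '-0.0021 0.0083 0.0002 0 0.03;-0.001 0.0038 -0.0003 0 0.03' >/dev/null
python3 meas.py 2
```

```text
t 15.25 z [-0.0481 -0.0495] ess 3312 | th -0.0503(0.0023) w -0.0154(0.011) m 1.060(0.059) b 0.0499(0.004) k 0.553 | L -0.0097 f [-2.5 -2.9 -2.3] z-off 0.0015 rot 102.7
ref [-0.047 -0.047] pred [-0.051 -0.051] [-0.     0.007] Leq(ref) -0.0471 L [-0.01  -0.018 -0.028]
0.0003 -0.0012 -0.0000 0 0.03;0.0004 -0.0015 -0.0000 0 0.03
```

Nearly captured. Continuing, with the pointer/marker comparison taken from the top camera as well.

```bash
cat > cmp.py <<'E'
from h import *
# marker angle by the model with the offset fitted to the pointer's line at angle th
def cmp(im,th):
    q=np.load('S.npy');S=q[:3];t=im.astype(float);red=t[...,0]-t[...,1]+8
    w=np.clip(red[143:156,254:268],0,None);w[w<6]=0
    yy,xx=np.mgrid[143:156,254:268]
    rows=[]
    for r in list(range(148,155))+list(range(157,165)):
        v=np.clip(red[r,254:270]-3,0,None)
        rows.append((r,round((v*np.arange(254,270)).sum()/max(v.sum(),1e-6),2),int(v.sum())))
    L=[proj('top',W(S,rock((.108,0,a),th))).round(2).tolist() for a in(.03,.09,.15,.162,.174)]
    return rows,L
if __name__=='__main__':
    import sys
    im=snap('top','top_%s.png'%sys.argv[2]);print(*cmp(im,float(sys.argv[1])),sep='\n')
E
python3 -m creep '0.0003 -0.0012 0 0 0.03;0.0004 -0.0015 0 0 0.03' >/dev/null
python3 meas.py 2; python3 cmp.py -0.048 p1
```

```text
t 15.60 z [-0.0514 -0.0495] ess 3495 | th -0.0494(0.0021) w 0.0142(0.010) m 1.056(0.058) b 0.0495(0.004) k 0.553 | L -0.0229 f [-6.4  0.8  0.6] z-off 0.0015 rot 102.7
ref [-0.047 -0.047] pred [-0.048 -0.046] [0.014 0.008] Leq(ref) -0.0467 L [-0.023 -0.044 -0.055]
0.0008 -0.0030 -0.0001 0 0.03;0.0004 -0.0016 -0.0001 0 0.03
[(148, np.float64(259.77), 39), (149, np.float64(259.65), 161), (150, np.float64(259.62), 267), (151, np.float64(259.7), 301), (152, np.float64(259.84), 282), (153, np.float64(259.87), 215), (154, np.float64(259.69), 144), (157, np.float64(262.04), 56), (158, np.float64(259.02), 54), (159, np.float64(258.05), 64), (160, np.float64(258.79), 58), (161, np.float64(259.4), 55), (162, np.float64(259.58), 59), (163, np.float64(259.83), 72), (164, np.float64(260.02), 81)]
[[260.75, 163.35], [260.68, 158.79], [260.61, 153.85], [260.6, 152.81], [260.58, 151.75]]
```

```bash
python3 -m creep '-0.0002 -0.003 -0.0001 0 0.03;0.0004 -0.0016 -0.0001 0 0.03' >/dev/null
python3 meas.py 2
python3 - <<'E'
import cv2,numpy as np
t=cv2.imread('pics/top_p1.png');b=cv2.resize(t[140:172,245:280],(700,600),interpolation=3);cv2.imwrite('pics/e.png',b)
t=t.astype(int);np.set_printoptions(linewidth=200);print((t[...,2]-t[...,1])[147:166,254:268])
E
```

```text
t 16.00 z [-0.0425 -0.045 ] ess 2666 | th -0.0437(0.0022) w 0.0049(0.009) m 1.056(0.056) b 0.0501(0.004) k 0.554 | L -0.0556 f [-3.5  1.7 -0.1] z-off 0.0013 rot 102.7
ref [-0.047 -0.047] pred [-0.043 -0.044] [-0.    -0.004] Leq(ref) -0.0478 L [-0.056 -0.061 -0.06 ]
0.0002 -0.0007 -0.0000 0 0.03;-0.0000 0.0000 0.0000 0 0.03
[[-10  -8  -9  -8  -8  -7  -6  -9  -8  -9  -8  -9  -9  -8]
 [-10  -9  -9  -7  -2   7  10   4  -5  -8  -8  -8  -9  -8]
 [ -9  -9  -7   0  19  38  43  27   4  -7  -8  -8  -8  -8]
 [ -8  -8  -7   7  37  65  68  47  13  -6  -8  -9  -9  -9]
 [ -9  -8  -7   6  40  71  78  57  19  -5  -7  -9  -9  -9]
 [ -9  -9  -7   3  32  64  74  55  21  -2  -9  -9  -8  -9]
 [ -9  -8  -7  -1  20  51  58  41  14  -3  -8  -7  -8  -8]
 [-10  -8  -7  -1  16  36  36  20   5  -3  -7  -7  -7  -5]
 [ -9  -8  -6   0  12  20  16   6  -2  -4  -4  -4  -4  -2]
 [ -7  -7  -6  -2   3   5   5   1  -1  -2  -1  -1   0   0]
 [ -7  -6  -4  -2   0   2   1   1   0  -1   0  -2  -2  -2]
 [ -2  -3  -1   0   2   5   4   0  -1  -2  -3  -5  -6  -5]
 [  0   0   0   0   5  13   8  -2  -5  -7  -7  -9  -9  -8]
 [ -2  -4  -4  -2   3  16  13  -2  -7  -8  -9  -9  -9  -9]
 [ -5  -6  -7  -5   3  17  15   0  -6  -8  -8  -9  -8  -8]
 [ -7  -7  -9  -7   1  16  19   3  -5  -8  -9  -9  -9  -8]
 [ -9  -8  -9  -7   1  16  22  10  -2  -6  -9  -9  -8  -6]
 [ -9  -9  -7  -6   1  15  24  14   1  -4  -7  -8  -8  -6]
 [ -8  -9  -7  -3   1   7  12   5   1  -2  -6  -7  -6  -5]]
```

View pics/e.png

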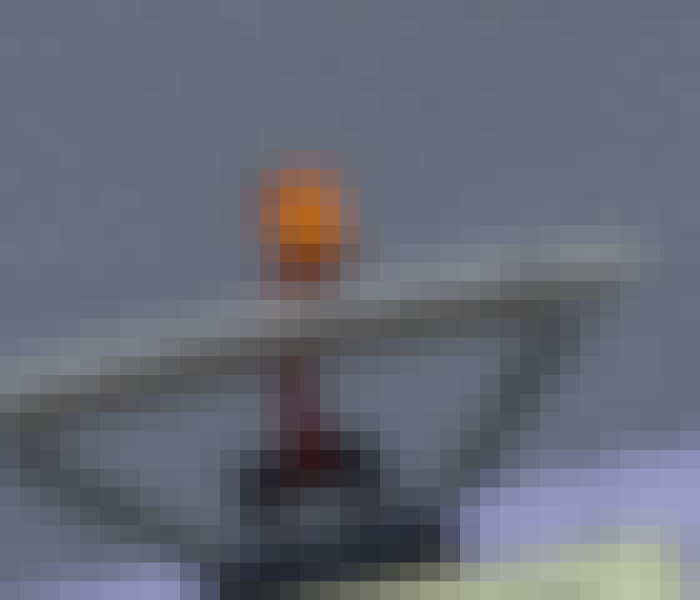

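```bash
python3 -m creep '-0.0003 -0.0007 0 0 0.03;0 0 0 0 0.03' >/dev/null
sed -i "s/z=theta(snap('side'),D/z=theta(snap('side','side_last%d.png'%i),D/" meas.py
python3 meas.py 2
python3 - <<'E'
from h import *
q=np.load('S.npy');S=q[:3]
# top weights, p1 vs start
rd=lambda f:cv2.imread('pics/'+f)[:,:,::-1].copy()
for k,c,f0,f1 in(('top','top','top1.png','top_p1.png'),('side','side','side1.png','side_last1.png')):
    a=blobs(rd(f0),c)['brass'][:2];b=blobs(rd(f1),c)['brass'][:2];print(c,a,b)
    for name,y in(('L',.22),('R',-.22)):
        print(name,[(proj(c,W(S,rock((.015,y,h),th)))-proj(c,W(S,rock((.015,y,h),-.24)))).round(2).tolist() for h in(0,.017) for th in(-.05,-.03)])
# LK tracking in side: corners near sensor and right weight
g0=cv2.cvtColor(rd('side1.png'),cv2.COLOR_RGB2GRAY);g1=cv2.cvtColor(rd('side_last1.png'),cv2.COLOR_RGB2GRAY)
m=np.zeros_like(g0);m[160:206,290:332]=255;m[232:262,328:362]=255
p=cv2.goodFeaturesToTrack(g0,25,.05,4,mask=m)
p1,s,e=cv2.calcOpticalFlowPyrLK(g0,g1,p,None,winSize=(9,9),maxLevel=3)
for a,b,s_,er in zip(p[:,0],p1[:,0],s,e): print(a,(b-a).round(2),s_,er.round(1))
E
```

```text
t 16.35 z [-0.0431 -0.0417] ess 4221 | th -0.0430(0.0019) w -0.0041(0.007) m 1.053(0.055) b 0.0504(0.003) k 0.554 | L -0.0617 f [-0.8  1.6  2. ] z-off 0.0013 rot 102.7
ref [-0.047 -0.047] pred [-0.044 -0.045] [-0.006 -0.007] Leq(ref) -0.0486 L [-0.062 -0.059 -0.055]
-0.0001 0.0004 0.0000 0 0.03;-0.0001 0.0005 0.0000 0 0.03
top [(252, [207.27, 200.27], [10, 51, 16, 20]), (195, [320.54, 177.9], [123, 29, 15, 19])] [(230, [207.73, 202.77], [11, 53, 15, 20]), (222, [323.17, 174.72], [125, 25, 16, 20])]
L [[0.39, 2.28], [0.56, 2.48], [-0.48, 2.52], [-0.41, 2.75]]
R [[2.58, -2.81], [2.74, -3.08], [1.83, -2.69], [1.91, -2.96]]
side [(238, [347.79, 243.2], [108, 98, 26, 15]), (10, [290.5, 155.2], [61, 16, 10, 4])] [(272, [350.68, 232.03], [111, 86, 26, 18]), (53, [263.25, 171.51], [34, 29, 8, 11])]
L [[-0.8, 9.57], [-0.81, 10.62], [-1.31, 9.22], [-1.37, 10.25]]
R [[2.42, -9.9], [2.58, -11.05], [1.76, -10.7], [1.85, -11.93]]
[295. 164.] [-5.98 -4.02] [1] [29.3]
[328. 179.] [-3.77 -7.78] [1] [25.9]
[300. 166.] [-5.29 -2.89] [1] [22.4]
[324. 176.] [-5.81 -6.86] [1] [15.6]
[303. 160.] [-5.91 -3.26] [1] [38.3]
[313. 179.] [-6.16 -7.11] [1] [14.2]
[314. 205.] [-1.38 -3.87] [1] [6.6]
[291. 181.] [-5.55 -4.8 ] [1] [18.]
[310. 161.] [-5.55 -3.09] [1] [38.8]
[333. 257.] [ 0.52 -0.06] [1] [12.2]
[314. 184.] [-5.46 -7.42] [1] [10.6]
[316. 164.] [-9.57 -6.17] [1] [24.9]
[298. 202.] [ 0.06 -0.21] [1] [14.8]
[329. 240.] [ 5.06 -6.98] [1] [22.2]
[290. 186.] [-3.9  -4.12] [1] [30.]
[327. 197.] [-0.14 -0.12] [1] [12.4]
[343. 236.] [  0.13 -10.62] [1] [10.2]
[335. 241.] [ -5.62 -15.84] [1] [25.8]
[318. 160.] [-9.13 -8.73] [1] [33.8]
[328. 192.] [-0.14  0.04] [1] [13.9]
[358. 247.] [  3.45 -11.64] [1] [13.8]
```

```bash
python3 - <<'E'
import numpy as np,pickle
q=np.load('S.npy');q[3]=0;np.save('S.npy',q)
D=pickle.load(open('D.pkl','rb'));X=D['X'];g=np.random.default_rng(1);n=X.shape[1]
X[2]+=g.normal(0,.04,n);X[4]+=g.normal(.02,.025,n);X[0]+=.0145;X[3]=.0504-.0145*.5+(-.0437)*0+g.normal(0,.006,n)
# keep torque consistent with the learned equilibrium (th=-.043-> -.0285 near L=-.06)
X[3]=-(X[2]*X[0])-X[4]*(-.0617-X[0])+g.normal(0,.004,n);D['X']=X;pickle.dump(D,open('D.pkl','wb'))
E
python3 -m creep '-0.0001 0.0004 0 0 0.03' >/dev/null; python3 meas.py 2 -0.028 -0.064 2 0.2
```

```text
t 16.57 z [-0.0302 -0.0283] ess 5020 | th -0.0291(0.0017) w -0.0007(0.007) m 1.050(0.067) b 0.0491(0.005) k 0.573 | L -0.0598 f [0.1 1.2 2.3] z-off 0.0013 rot 102.7
ref [-0.029 -0.031] pred [-0.029 -0.031] [-0.005 -0.013] Leq(ref) -0.0324 L [-0.06  -0.074 -0.081]
0.0005 -0.0021 -0.0001 0 0.03;0.0003 -0.0011 -0.0001 0 0.03
```

```bash
python3 -m creep '0.0005 -0.0021 -0.0001 0 0.03;0.0003 -0.0011 -0.0001 0 0.03' >/dev/null; python3 meas.py 3
```

```text
t 16.93 z [-0.0284 -0.0318] ess 4554 | th -0.0313(0.0019) w -0.0160(0.011) m 1.046(0.069) b 0.0493(0.004) k 0.574 | L -0.0822 f [2.  1.4 2.7] z-off 0.0012 rot 102.7
ref [-0.036 -0.039 -0.043] pred [-0.034 -0.037 -0.042] [-0.025 -0.032 -0.036] Leq(ref) -0.0333 L [-0.082 -0.083 -0.077 -0.068]
0.0000 -0.0001 -0.0000 0 0.03;-0.0002 0.0008 0.0001 0 0.03;-0.0003 0.0014 0.0001 0 0.03
```

```bash
python3 -m creep '0 -0.0001 0 0 0.03;-0.0002 0.0008 0.0001 0 0.03;-0.0003 0.0014 0.0001 0 0.03' >/dev/null; python3 meas.py 3
```

```text
t 17.40 z [-0.0479 -0.0526] ess 1930 | th -0.0548(0.0022) w -0.0671(0.011) m 1.047(0.069) b 0.0466(0.004) k 0.575 | L -0.0728 f [ 5.8 -0.2  2.1] z-off 0.0012 rot 102.7
ref [-0.051 -0.055 -0.058] pred [-0.063 -0.068 -0.071] [-0.057 -0.032 -0.007] Leq(ref) -0.0286 L [-0.073 -0.013  0.019  0.019]
-0.0022 0.0087 0.0004 0 0.03;-0.0012 0.0046 -0.0000 0 0.03;-0.0000 0.0000 -0.0000 0 0.03
```

```bash
python3 -m creep '-0.0016 0.0091 0.0004 0 0.03;-0.0007 0.0046 0 0 0.03' >/dev/null; python3 meas.py 2
```

```text
t 17.75 z [-0.0755 -0.0777] ess 1660 | th -0.0788(0.0023) w -0.0331(0.012) m 1.069(0.064) b 0.0454(0.003) k 0.578 | L 0.0195 f [ 2.4 -1.1  5.8] z-off 0.0013 rot 102.7
ref [-0.06  -0.062] pred [-0.081 -0.08 ] [-0.005  0.017] Leq(ref) -0.0242 L [0.02  0.041 0.035]
-0.0008 0.0031 -0.0001 0 0.03;0.0002 -0.0008 0.0000 0 0.03
```

```bash
python3 -m creep '-0.0007 0.0033 0 0 0.03;0.0002 -0.0006 0 0 0.03' >/dev/null; python3 meas.py 2; python3 cmp.py -0.08 p2
python3 - <<'E'
import cv2,numpy as np
np.set_printoptions(linewidth=200)
f=lambda n:(lambda t:t[...,2]-t[...,1])(cv2.imread('pics/'+n).astype(float))
a,b=f('top1.png'),f('top_p2.png');print((b)[148:165,255:266].astype(int));print((b-a)[150:158,255:266].astype(int))
E
```

```text
t 18.10 z [-0.0832 -0.0796] ess 2677 | th -0.0789(0.0023) w 0.0347(0.012) m 1.075(0.059) b 0.0453(0.004) k 0.574 | L 0.0436 f [ 2.8 -0.7  5. ] z-off 0.0014 rot 102.7
ref [-0.064 -0.064] pred [-0.074 -0.069] [0.04  0.033] Leq(ref) -0.023 L [ 0.044 -0.    -0.028]
0.0016 -0.0064 0.0001 0 0.03;0.0010 -0.0040 -0.0001 0 0.03
[(148, np.float64(259.78), 41), (149, np.float64(259.64), 160), (150, np.float64(259.64), 266), (151, np.float64(259.72), 301), (152, np.float64(259.84), 284), (153, np.float64(259.93), 207), (154, np.float64(260.03), 115), (157, np.float64(262.66), 58), (158, np.float64(259.15), 55), (159, np.float64(258.91), 67), (160, np.float64(259.38), 58), (161, np.float64(260.38), 53), (162, np.float64(260.67), 60), (163, np.float64(260.39), 70), (164, np.float64(260.4), 81)]
[[261.0, 163.29], [261.47, 158.62], [261.98, 153.54], [262.09, 152.47], [262.2, 151.39]]
[[ -9  -9  -6  -1   7  10   4  -4  -8  -8 -10]
 [-10  -7   0  19  38  43  26   4  -7  -9  -9]
 [ -8  -7   6  37  64  68  48  13  -6  -8  -9]
 [ -8  -6   6  39  72  77  56  19  -3  -8  -9]
 [-10  -8   3  32  65  74  56  
[... 169 characters left out ...]
6  -3   2   6   5   0  -1  -2  -1]
 [ -5  -4  -4  -2  -1   2   3   1   1   0  -1]
 [ -2  -1   0   1   2   5   5   0  -3  -4  -6]
 [  0  -2   0  -1   5  13  10  -2  -6  -6  -7]
 [ -2  -3  -4  -5   3  16  11  -2  -8  -9  -9]
 [ -6  -8  -8  -7   2  18  14  -1  -7  -8  -8]
 [ -8  -8  -8  -6   4  18  16   0  -8  -9  -9]
 [ -9  -8  -7  -5   6  23  19   2  -6  -8  -8]
 [ -9  -7  -6  -2   9  23  21   4  -5  -6  -8]]
[[ 1  0  0  1 -2  0  1  0  0  1 -1]
 [ 0  0 -1 -2  1 -1  0 -1  0  1 -1]
 [-2 -2  0  1  0  0  1  0  0  0 -4]
 [ 0  0  1  1  1 -1  0  2  1 -2 -6]
 [ 1  0 -1  0 -1  4  3  3 -1 -1 -6]
 [ 0 -1  1  1  1  6  7  3  1 -1 -3]
 [ 0  0  0  1  2  5  4  2  1 -1 -2]
 [ 0  0 -1  1  0  2  3  0 -2 -5 -7]]
```

```bash
python3 -m creep '0.0016 -0.0064 0.0001 0 0.03;0.001 -0.004 -0.0001 0 0.03' >/dev/null; python3 meas.py 2
```

```text
t 18.50 z [-0.0718 -0.0686] ess 2356 | th -0.0682(0.0023) w 0.0211(0.011) m 1.081(0.056) b 0.0449(0.004) k 0.568 | L -0.0194 f [1.2 2.3 5.3] z-off 0.0009 rot 102.7
ref [-0.064 -0.064] pred [-0.066 -0.065] [0.015 0.008] Leq(ref) -0.0214 L [-0.019 -0.026 -0.028]
0.0002 -0.0010 -0.0000 0 0.03;0.0001 -0.0004 -0.0000 0 0.03
```

```bash
python3 -m creep '0.0002 -0.001 0 0 0.03;0.0001 -0.0004 0 0 0.03' >/dev/null; python3 meas.py 2
```

```text
t 18.85 z [-0.0628 -0.0639] ess 3278 | th -0.0631(0.0022) w 0.0052(0.009) m 1.077(0.055) b 0.0448(0.004) k 0.568 | L -0.0282 f [1.4 2.  5.6] z-off 0.0009 rot 102.7
ref [-0.064 -0.064] pred [-0.063 -0.063] [ 0.001 -0.001] Leq(ref) -0.0216 L [-0.028 -0.029 -0.028]
0.0000 -0.0001 -0.0000 0 0.03;-0.0000 0.0002 0.0000 0 0.03
```

```bash
python3 -m creep '0 0 0 0 0.03;0 0.0002 0 0 0.03' >/dev/null; python3 meas.py 2; python3 cmp.py -0.064 p3
```

```text
t 19.20 z [-0.0636 -0.0625] ess 4266 | th -0.0631(0.0018) w -0.0015(0.007) m 1.074(0.057) b 0.0448(0.004) k 0.566 | L -0.0268 f [1.5 1.8 5.4] z-off 0.0009 rot 102.7
ref [-0.064 -0.064] pred [-0.063 -0.064] [-0.002 -0.002] Leq(ref) -0.0217 L [-0.027 -0.024 -0.023]
-0.0001 0.0004 0.0000 0 0.03;-0.0001 0.0003 0.0000 0 0.03
[(148, np.float64(259.69), 42), (149, np.float64(259.63), 158), (150, np.float64(259.63), 266), (151, np.float64(259.7), 304), (152, np.float64(259.84), 280), (153, np.float64(259.94), 207), (154, np.float64(259.97), 117), (157, np.float64(262.59), 56), (158, np.float64(259.44), 61), (159, np.float64(258.91), 78), (160, np.float64(259.36), 78), (161, np.float64(259.96), 70), (162, np.float64(260.11), 71), (163, np.float64(260.08), 76), (164, np.float64(260.23), 80)]
[[260.88, 163.32], [261.08, 158.7], [261.3, 153.69], [261.34, 152.64], [261.39, 151.57]]
```

Run:
```python
import cv2,numpy as np
np.set_printoptions(linewidth=200)
f=lambda n:(lambda t:t[...,2]-t[...,1])(cv2.imread('pics/'+n).astype(float))
a,b=f('top1.png'),f('top_p3.png');print((b-a)[152:158,255:264].astype(int))
```

```text
[[ 0 -1  0  0 -1 -1  1  0 -1]
 [ 0  0  0  1  2 -1  1  1  1]
 [ 1  0  1  1  1  2  4  1  0]
 [ 0  0  1  2  2  5  4  0  1]
 [ 0 -1  1  0  1  2  2  3  0]
 [ 0  0  0  0  1  2  2  0 -3]]
```

```bash
python3 -m creep '-0.0001 0.0004 0 0 0.03;0 0.0001 0 0 0.03' >/dev/null; python3 meas.py 2
```

```text
t 19.60 z [-0.0634 -0.0637] ess 4813 | th -0.0636(0.0017) w -0.0017(0.007) m 1.071(0.057) b 0.0448(0.004) k 0.565 | L -0.0250 f [1.4 0.6 4.9] z-off 0.0009 rot 102.7
ref [-0.064 -0.064] pred [-0.064 -0.064] [-0.002 -0.001] Leq(ref) -0.0221 L [-0.025 -0.023 -0.022]
-0.0001 0.0003 0.0000 0 0.03;-0.0000 0.0002 0.0000 0 0.03
```

```bash
python3 -m creep '0 0.0003 0 0 0.03;0 0 0 0 0.03;0 0 0 0 0.03' >/dev/null; python3 meas.py 2
```

```text
t 20.07 z [-0.0629 -0.0636] ess 4611 | th -0.0634(0.0017) w -0.0004(0.007) m 1.068(0.056) b 0.0451(0.004) k 0.565 | L -0.0241 f [-0.   0.1  5.2] z-off 0.0009 rot 102.7
ref [-0.064 -0.064] pred [-0.063 -0.064] [-0.001 -0.001] Leq(ref) -0.0228 L [-0.024 -0.024 -0.024]
0.0000 -0.0000 -0.0000 0 0.03;-0.0000 0.0000 0.0000 0 0.03
```

Stuck in the friction band. Hold still in longer checks.

```bash
python3 -m creep '0 0 0 0 0.03;0 0 0 0 0.03;0 0 0 0 0.03;0 0 0 0 0.03' >/dev/null; python3 meas.py 2
```

```text
t 20.68 z [-0.0641 -0.0626] ess 4459 | th -0.0634(0.0017) w -0.0000(0.008) m 1.065(0.056) b 0.0451(0.004) k 0.565 | L -0.0245 f [0.9 2.1 5.7] z-off 0.0009 rot 102.7
ref [-0.064 -0.064] pred [-0.063 -0.063] [-0.001 -0.001] Leq(ref) -0.0233 L [-0.024 -0.025 -0.025]
0.0000 -0.0001 -0.0000 0 0.03;-0.0000 0.0000 0.0000 0 0.03
```

```bash
python3 -m creep '0 0 0 0 0.03;0 0 0 0 0.03;0 0 0 0 0.03;0 0 0 0 0.03;0 0 0 0 0.03;0 0 0 0 0.03' >/dev/null; python3 meas.py 2
```

```text
t 21.52 z [-0.0639 -0.0631] ess 4005 | th -0.0634(0.0017) w 0.0001(0.009) m 1.062(0.054) b 0.0450(0.004) k 0.565 | L -0.0241 f [0.3 0.8 5.3] z-off 0.0009 rot 102.7
ref [-0.064 -0.064] pred [-0.063 -0.063] [-0.    -0.001] Leq(ref) -0.0235 L [-0.024 -0.025 -0.025]
0.0000 -0.0001 -0.0000 0 0.03;0.0000 -0.0000 -0.0000 0 0.03
```

```bash
python3 -m creep '0 0 0 0 0.03;0 0 0 0 0.03;0 0 0 0 0.03;0 0 0 0 0.03' >/dev/null; python3 meas.py 0
python3 - <<'E'
from h import *
np.set_printoptions(linewidth=200)
b=np.mean([snap('top').astype(float) for _ in range(6)],0);np.save('hold.npy',b);b=b[...,0]-b[...,1]
t=cv2.imread('pics/top1.png').astype(float);a=t[...,2]-t[...,1]
print((b-a)[151:158,255:264].round(1));print(b[156:166,255:265].round(0))
E
```

```text
t 22.12 z [-0.0633 -0.0631] ess 4134 | th -0.0633(0.0017) w 0.0002(0.008) m 1.060(0.055) b 0.0450(0.004) k 0.566 | L -0.0243 f [2.  1.8 4.6] z-off 0.0009 rot 102.7
[[-0.5 -0.7 -0.2 -1.   0.3 -0.5  0.7 -0.3 -0.7]
 [-0.8 -0.7 -0.2  0.5 -1.  -0.2  0.8  0.  -0.8]
 [-0.2  0.2  1.5  0.5  1.5 -1.   0.5  0.5  0.7]
 [ 0.3  0.  -0.7  1.   1.2  3.2  3.5  1.2 -0.7]
 [-0.5  0.5  1.5  2.2  3.   4.7  3.8  0.8  1.3]
 [ 0.  -0.3  0.8  1.   1.3  2.5  1.8  2.2  0.5]
 [-0.5 -0.2 -0.5  0.7  1.   1.2  1.  -0.3 -3.5]]
[[-7. -6. -5. -3.  1.  4.  3.  0. -2. -2.]
 [-6. -4. -4. -2.  0.  1.  1.  1. -0. -0.]
 [-2. -1. -0.  1.  4.  6.  5.  0. -3. -4.]
 [ 0. -0.  0.  3. 10. 15.  9. -1. -6. -7.]
 [-3. -4. -4.  1. 12. 20. 11. -2. -8. -8.]
 [-6. -7. -7. -1. 12. 23. 13. -2. -7. -9.]
 [-8. -8. -6. -2. 12. 23. 13. -1. -7. -8.]
 [-8. -8. -7. -1. 12. 25. 15.  0. -6. -8.]
 [-9. -8. -6.  0. 13. 23. 16.  3. -4. -7.]
 [-8. -7. -4.  0.  8. 11.  6.  0. -3. -6.]]
```

```bash
python3 -m creep '0 0 0 0 0.03;0 0 0 0 0.03;0 0 0 0 0.03;0 0 0 0 0.03;0 0 0 0 0.03;0 0 0 0 0.03' >/dev/null; python3 meas.py 0
```

```text
t 23.27 z [-0.0612 -0.0635] ess 3421 | th -0.0629(0.0017) w -0.0003(0.011) m 1.059(0.055) b 0.0447(0.004) k 0.565 | L -0.0242 f [0.9 0.5 5.1] z-off 0.0009 rot 102.7
```

```bash
python3 -m creep '0 0 0 0 0.03;0 0 0 0 0.03;0 0 0 0 0.03;0 0 0 0 0.03;0 0 0 0 0.03;0 0 0 0 0.03' >/dev/null; python3 meas.py 0
```

```text
t 24.12 z [-0.065  -0.0633] ess 3319 | th -0.0637(0.0018) w -0.0001(0.009) m 1.056(0.056) b 0.0446(0.004) k 0.564 | L -0.0243 f [1.3 1.  6.1] z-off 0.0009 rot 102.7
```

```bash
python3 -m creep '0 0 0 0 0.03;0 0 0 0 0.03;0 0 0 0 0.03;0 0 0 0 0.03;0 0 0 0 0.03;0 0 0 0 0.03' >/dev/null; python3 meas.py 0
```

```text
t 24.98 z [-0.0626 -0.062 ] ess 3665 | th -0.0628(0.0018) w 0.0005(0.009) m 1.054(0.055) b 0.0445(0.004) k 0.564 | L -0.0242 f [1.2 0.5 6.2] z-off 0.0009 rot 102.7
```

Run:
```python
import cv2,numpy as np
a=cv2.imread('pics/side_last1.png')[138:183,310:350];b=np.load('hold.npy')[:,:,::-1].astype(np.uint8)[142:172,245:275]
cv2.imwrite('pics/f.png',np.hstack([cv2.resize(a,(400,450),interpolation=0),cv2.resize(b,(400,450),interpolation=0)]))
np.set_printoptions(linewidth=200)
f=lambda n:(lambda t:t[...,2]-t[...,1])(cv2.imread('pics/'+n).astype(float))
print(f('side_last1.png')[150:172,324:338].astype(int))
```

```text
[[ 17  14  14  35  53  53  49  52  44  14  14  11  13  15]
 [ 12  14  12  33  51  53  54  46  31  13  13  13  13  14]
 [  6   8  11  12  36  46  62  30  10  13  15  18  15  16]
 [ 11   7   5   6  13  57  40  13  12  14  14  14  15  15]
 [  5   7   9   3   1  78  34  15  10  13  16  14  15  15]
 [ 10   9   8   9   6  17  15  16  13  18  15  15  13  16]
 [  8   9  11  10   8   7   0   8  11  15  18  15  15  15]
 [  7   7  11   8   7   9   7   2   7  12  15  15  17  14]
 [  7   9   8  10   5   9   9  10   6   3  14  17  17  14]
 [ 13  12   9   7   9   8   7   9  10   4   7  10  11  13]
 [ 10   9  11   7  10   7  11  11   9  11   0   9  12  16]
 [ 10   9  11   7   6   8  12   8  11   6  11   4   3  12]
 [  6  14  12  11   6   6  10   8   8  10  10  12   6   6]
 [ -3   3  15  16  16   6   8   9   9   8   7   9   9   2]
 [ -2  -3   0  33  48  15   6   8   9  11   7   9  12   5]
 [ -2  -5  -7  21  57  48  11   7  10  11   9   9  10   7]
 [ -4  -3  -6  37  57  42  16   8   9  11   5   8  11   8]
 [ -3  -5 -13  45  59  23  13  15  10   8  10   6   7   7]
 [ -3  -3  -8  48  59  19   3  13  15  13   6   2   8   8]
 [  0  -4  -8  46  57  10  -7   3  16  15   5   2   6  14]
 [ -4  -3  -7  45  63  -9  -5  -1   3  10   4   7  10  13]
 [  9  -2  -7  46  61  -6  -4  -4  -2   2   1  11  16  16]]
```

View pics/f.png

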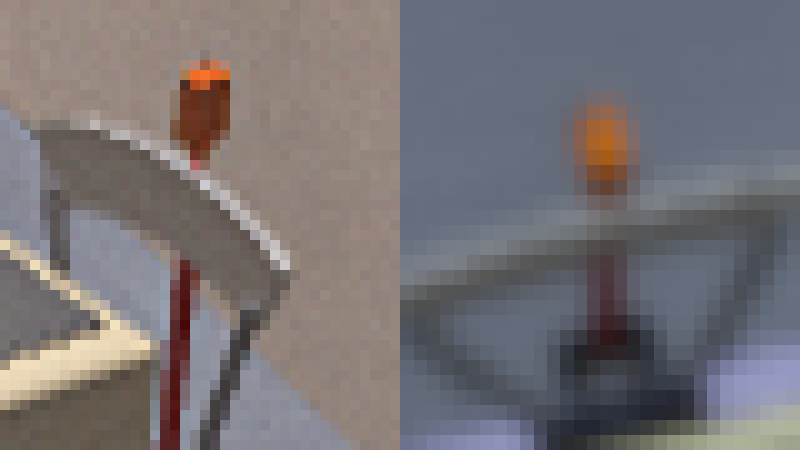

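```bash
python3 meas.py 3 -0.063 -0.241 4 0.3
```

```text
t 25.07 z [-0.0633 -0.062 ] ess 5550 | th -0.0626(0.0017) w 0.0006(0.008) m 1.053(0.056) b 0.0445(0.004) k 0.563 | L -0.0242 f [1.6 0.8 5.4] z-off 0.0009 rot 102.7
ref [-0.065 -0.067 -0.07 ] pred [-0.063 -0.064 -0.067] [-0.006 -0.017 -0.028] Leq(ref) 0.057 L [-0.024 -0.043 -0.051 -0.051]
0.0007 -0.0027 -0.0001 0 0.03;0.0003 -0.0012 -0.0001 0 0.03;-0.0000 0.0000 0.0000 0 0.03
```

```bash
python3 -m creep '0.0007 -0.0027 -0.0001 0 0.03;0.0003 -0.0012 -0.0001 0 0.03;0 0 0 0 0.03' >/dev/null; python3 meas.py 3
```

```text
t 25.55 z [-0.0673 -0.0684] ess 4049 | th -0.0699(0.0022) w -0.0335(0.012) m 1.053(0.054) b 0.0440(0.004) k 0.564 | L -0.0501 f [0.7 0.3 4.8] z-off 0.0007 rot 102.7
ref [-0.077 -0.083 -0.089] pred [-0.075 -0.081 -0.088] [-0.044 -0.053 -0.06 ] Leq(ref) 0.09 L [-0.05  -0.043 -0.036 -0.027]
-0.0002 0.0010 0.0000 0 0.03;-0.0003 0.0011 0.0000 0 0.03;-0.0003 0.0012 0.0000 0 0.03
```

```bash
python3 -m creep '-0.0002 0.001 0 0 0.03;-0.0003 0.0011 0 0 0.03;-0.0003 0.0012 0 0 0.03' >/dev/null; python3 meas.py 3
```

```text
t 26.02 z [-0.0963 -0.0986] ess 1690 | th -0.1040(0.0023) w -0.0964(0.012) m 1.060(0.056) b 0.0425(0.004) k 0.567 | L -0.0375 f [ 2.2 -1.5  4.7] z-off 0.0008 rot 102.7
ref [-0.103 -0.112 -0.121] pred [-0.116 -0.127 -0.135] [-0.094 -0.077 -0.062] Leq(ref) 0.1182 L [-0.037  0.023  0.057  0.06 ]
-0.0022 0.0087 0.0001 0 0.03;-0.0013 0.0051 -0.0002 0 0.03;-0.0001 0.0004 -0.0000 0 0.03
```

```bash
python3 -m creep '-0.0024 0.0097 0.0001 0 0.03;-0.0014 0.0055 -0.0002 0 0.03;-0.0001 0.0006 0 0 0.03' >/dev/null; python3 meas.py 2
```

```text
t 26.50 z [-0.142  -0.1469] ess 1308 | th -0.1488(0.0024) w -0.0592(0.014) m 1.085(0.058) b 0.0421(0.005) k 0.561 | L 0.0795 f [ 1.7 -1.5  4. ] z-off 0.0010 rot 102.8
ref [-0.14 -0.15] pred [-0.156 -0.162] [-0.051 -0.049] Leq(ref) 0.1469 L [0.08  0.073 0.065]
0.0002 -0.0009 0.0001 0 0.03;0.0003 -0.0012 0.0001 0 0.03
```

```bash
python3 -m creep '-0.0002 0.0009 0 0 0.03;0 0 0 0 0.03' >/dev/null; python3 meas.py 2
```

```text
t 26.85 z [-0.1647 -0.1651] ess 2554 | th -0.1680(0.0023) w -0.0445(0.014) m 1.093(0.058) b 0.0423(0.004) k 0.559 | L 0.0793 f [ 0.9 -1.1  4.3] z-off 0.0009 rot 102.7
ref [-0.169 -0.179] pred [-0.174 -0.181] [-0.049 -0.058] Leq(ref) 0.1543 L [0.079 0.066 0.067]
0.0005 -0.0019 0.0001 0 0.03;-0.0000 0.0000 -0.0000 0 0.03
```

```bash
python3 -m creep '0 0 0 0 0.03;-0.0003 0.0014 0 0 0.03' >/dev/null; python3 meas.py 2
```

```text
t 27.20 z [-0.1803 -0.182 ] ess 2849 | th -0.1845(0.0025) w -0.0463(0.014) m 1.091(0.061) b 0.0422(0.005) k 0.558 | L 0.0863 f [ 0.6 -2.3  3.9] z-off 0.0010 rot 102.7
ref [-0.196 -0.204] pred [-0.191 -0.198] [-0.055 -0.063] Leq(ref) 0.155 L [0.086 0.076 0.084]
0.0004 -0.0015 0.0001 0 0.03;-0.0003 0.0012 -0.0001 0 0.03
```

```bash
python3 -m creep '-0.0003 0.0012 -0.0001 0 0.03;-0.0004 0.0017 -0.0002 0 0.03' >/dev/null; python3 meas.py 2
```

```text
t 27.55 z [-0.1952 -0.1973] ess 2861 | th -0.1993(0.0023) w -0.0384(0.013) m 1.087(0.061) b 0.0418(0.005) k 0.558 | L 0.1088 f [ 1.6 -2.5  2.3] z-off 0.0010 rot 102.7
ref [-0.218 -0.224] pred [-0.204 -0.211] [-0.046 -0.056] Leq(ref) 0.1535 L [0.109 0.088 0.094]
0.0007 -0.0030 0.0003 0 0.03;-0.0002 0.0009 -0.0001 0 0.03
```

```bash
python3 -m creep '-0.0001 0.0005 0 0 0.03;-0.0003 0.0012 -0.0001 0 0.03;-0.0003 0.0012 -0.0002 0 0.03' >/dev/null; python3 meas.py 2
```

```text
t 28.02 z [-0.213  -0.2146] ess 2097 | th -0.2159(0.0023) w -0.0261(0.013) m 1.088(0.059) b 0.0420(0.005) k 0.559 | L 0.1298 f [ 1.4 -1.5  0.8] z-off 0.0011 rot 102.7
ref [-0.236 -0.238] pred [-0.219 -0.224] [-0.031 -0.037] Leq(ref) 0.1533 L [0.13  0.111 0.115]
0.0007 -0.0027 0.0003 0 0.03;-0.0001 0.0006 -0.0001 0 0.03
```

```bash
python3 -m creep '0 0 0 0 0.03;0 0.0003 0 0 0.03;-0.0002 0.0008 0 0 0.03' >/dev/null; python3 meas.py 2
```

```text
t 28.50 z [-0.2278 -0.2292] ess 2150 | th -0.2306(0.0023) w -0.0293(0.013) m 1.090(0.056) b 0.0419(0.005) k 0.556 | L 0.1356 f [ 1.5 -2.7 -1.1] z-off 0.0011 rot 102.7
ref [-0.241 -0.241] pred [-0.234 -0.237] [-0.026 -0.02 ] Leq(ref) 0.1556 L [0.136 0.149 0.158]
-0.0005 0.0019 -0.0003 0 0.03;-0.0003 0.0013 -0.0002 0 0.03
```

```bash
python3 -m creep '-0.0003 0.0012 -0.0002 0 0.03;-0.0001 0.0003 0 0 0.03;0 0 0 0 0.03' >/dev/null; python3 meas.py 2
```

```text
t 28.98 z [-0.2404 -0.2406] ess 3837 | th -0.2399(0.0004) w -0.0004(0.003) m 1.097(0.055) b 0.0416(0.005) k 0.555 | L 0.1476 f [ 1.6 -3.1 -2.4] z-off 0.0012 rot 102.7
ref [-0.241 -0.241] pred [-0.24  -0.241] [-0.003 -0.003] Leq(ref) 0.1605 L [0.148 0.154 0.159]
-0.0002 0.0009 -0.0001 0 0.03;-0.0002 0.0007 -0.0001 0 0.03
```

```bash
python3 -m creep '0.0009 -0.0035 0.0005 0 0.03;0.0009 -0.0035 0.0004 0 0.03;0.0009 -0.0035 0.0003 0 0.03;0.0009 -0.0035 0.0002 0 0.03;0.0009 -0.0035 0.0001 0 0.03;0.0009 -0.0035 0 0 0.03;0.0009 -0.0035 0 0 0.03;0.0009 -0.0035 -0.0002 0 0.03' 
python3 -m creep '0.0009 -0.0035 -0.0003 0 0.03;0.0009 -0.0035 -0.0004 0 0.03;0.0009 -0.0035 -0.0005 0 0.03;0.0009 -0.0035 -0.0006 0 0.03;0.0009 -0.0035 -0.0006 0 0.03;0.0009 -0.0035 -0.0007 0 0.03;0.0009 -0.0035 -0.0008 0 0.03;0 0 0 0 0.03'; python3 meas.py 0
```

```text
time_s: 29.98
tool_pos: [0.5346, -0.0099, 0.2626]
tool_rot: [-179.9, -0.0, 102.7]
force: [-5.2, -0.4, -3.8]
grip_width: 0.0357
grasp_force: 20.0
time_s: 30.98
tool_pos: [0.5402, -0.0347, 0.2587]
tool_rot: [-179.8, -0.0, 102.7]
force: [-7.5, -0.0, -2.3]
grip_width: 0.0358
grasp_force: 20.0
t 31.07 z [-0.2412 -0.2401] ess 6000 | th -0.2400(0.0000) w 0.0000(0.000) m 1.097(0.055) b 0.0416(0.006) k 0.556 | L -0.2175 f [-7.5 -0.  -2.3] z-off 0.0004 rot 102.7
```

```bash
python3 -m creep '-0.001 -0.0033 -0.001 0 0.03;0 0 0 0 0.03;0 0 0 0 0.03'; python3 -m creep '0 0 0 0 0.037;0 0 0 0 0.04;0 0 0 0 0.05;0 0 0 0 0.065;0 0 0 0 0.08;0 0 0 0 0.085;0 0 0 0 0.085;0 0 0 0 0.085' 5; python3 meas.py 0
```

```text
time_s: 31.45
tool_pos: [0.5407, -0.0372, 0.2581]
tool_rot: [180.0, -0.0, 102.7]
force: [-4.0, 1.2, -2.3]
grip_width: 0.0357
grasp_force: 20.0
time_s: 32.45
tool_pos: [0.5407, -0.0374, 0.258]
tool_rot: [180.0, 0.0, 102.7]
force: [-0.4, -0.4, 0.7]
grip_width: 0.0833
grasp_force: 0.0
t 32.55 z [-0.239  -0.2398] ess 6000 | th -0.2400(0.0000) w 0.0000(0.000) m 1.097(0.055) b 0.0416(0.006) k 0.556 | L -0.2364 f [-0.4 -0.4  0.7] z-off 0.0004 rot 102.7
```

```bash
python3 -m creep '0 0 0.01 0 0.085;0 0 0.03 0 0.085;0 0 0.04 0 0.085;0 0 0.04 0 0.085;-0.03 0 0.02 0 0.085;-0.04 0 0 0 0.085;0 0 0 0 0.085;0 0 0 0 0.085'; python3 meas.py 0
python3 - <<'E'
import cv2
a=cv2.imread('pics/side_last1.png');cv2.imwrite('pics/g.png',cv2.resize(a[135:290,220:390],None,fx=3,fy=3,interpolation=3))
E
```

```text
time_s: 33.55
tool_pos: [0.4712, -0.0373, 0.3985]
tool_rot: [179.9, -0.0, 102.7]
force: [0.0, 0.4, 0.1]
grip_width: 0.0846
grasp_force: 0.0
t 33.65 z [-0.2379 -0.2428] ess 6000 | th -0.2400(0.0000) w 0.0000(0.000) m 1.098(0.055) b 0.0418(0.007) k 0.557 | L -0.1214 f [0.  0.4 0.1] z-off 0.1378 rot 102.7
```

View pics/g.png

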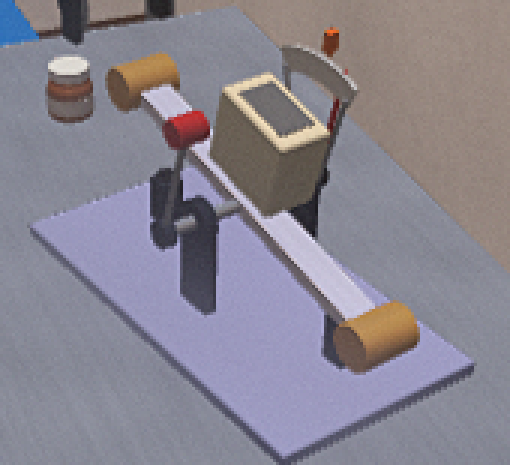

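The picture shows the rocker back on its starting rest, with the knob free at crop (187,129), the marker unmoved and the gripper out of view.

```bash
python3 -c "
from cell import ticket
print(ticket.sign_off())"
```

```text
the job is handed in; nothing more can be done
None
```

The pointer stood at the marker in both camera views, still at about -0.063 rad for some 6 s. I then lowered the rocker gently back on to its starting rest, let go of the knob, and handed the job in at about 34 s; no verdict came back. On the way up the rocker overshot to about -0.017 rad, still short of level, before I settled it at the marker.

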